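# Flip the kickstand down and hold the fitting dummy upright

### The job

The sawn-off bike rear end on the bench leans on the angle plate with its kickstand folded up. Flip the kickstand down over centre until its spring holds it at the stop; then take a grip on the frame and bring it upright off the plate, its tyre and prop foot staying on the bench where they stand, and finish while holding it there dead upright, carried neither by the plate nor by the kickstand, so that the gap under the stand can be measured. Don't let the frame fall, and leave the casting, file and screwdriver alone.

Things in the scene. Friction and masses are not known exactly. Their poses are not given: they have to be found in the camera images.
- frame: Fitting dummy, loose, 1 kg: sawn-off rear end of a child's bike in grey primer, 460 mm long, 266 high. Origin on the ground line below the seat tube; x forward, away from the wheel, y to its left (kickstand side), z up the frame. It tips freely left and right, rolling about a line 16 mm above the bench. It starts leaning right 0.26 rad, towards the robot; weight centre about (-5, 8, 134) mm
- beam_grip (a point): Middle of the flat-sided main beam at (50, 0, 200) mm in the frame, free for fingers on both sides. The beam is 30 mm wide (y), 42 mm high (z 179 to 221 mm) and runs from x = 20 to 220 mm. The 28 mm seat tube stands at its back end, x = 0, topped by a 38 mm collar (top z = 266 mm); a 22 mm prop post and a brace lie below it
- kickstand (a joint): Leg angle: 0 folded up at its stop (points back along the wheel), 1.77 fully down at its stop (points down, a little forward and outward). A pull spring holds it at either stop; dead centre is at about 0.80, past it the leg snaps on by itself
- stand_pivot (a point): Kickstand pivot on the frame's left side at (-8, 50, 122) mm in the frame, on a grey cast bracket. The leg turns about the axis (0.133, -0.984, -0.118) in frame axes, right-handed for growing joint values. The pull spring is on its outer side, within 40 mm of the pivot
- stand_push (a point): Point on the leg's centre line, 75 mm from the pivot. The leg is a straight 13 mm aluminium rod; folded it points along (-0.99, 0.12, 0.06) in frame axes, so it can be pushed down from above. About 4 N here starts it over; more than about 6 N would begin to tip the frame off the plate
- stand_foot (a point): Centre of the round end of the leg's black rubber shoe (18 mm thick), 112 mm from the pivot. Stand down and frame upright, it is 19 mm above the bench and 93 mm left of the frame's middle: the shoe clears the bench by 10 mm. Let go, the frame would lean 0.11 rad onto it
- tyre_foot (a point): Tread of the tyre below the hub, on the bench: (-140, 0, 0) mm in the frame. The wheel is 200 mm in diameter, its black tyre round and 32 mm wide; it turns stiffly on its hub at (-140, 0, 100) mm; axle nuts reach 43 mm to either side
- prop_foot (a point): Lowest point of the round black rubber foot (ball of radius 16 mm) under the welded prop post that stands in for the front wheel, on the bench: (190, 0, 0) mm in the frame
- angle_plate: Heavy dark steel angle plate, fixed: 110 mm deep (x), 90 wide (y), 190 high. Origin under its centre. Its 16 mm upright stands at the +x edge; the frame's beam leans on the upright's top edge, at about frame x = 90 to 210 mm. Webs and foot lie on the robot's side
- casting: Loose grey cast bracket 70 x 40 x 53 mm, lying on the bench; a bystander. Origin under its centre
- flat_file: Loose flat file with a wooden handle, 280 mm long, 28 mm high; a bystander. Origin on the bench, handle along -x
- screwdriver: Loose screwdriver, 200 mm long, 26 mm thick handle, lying on the bench; a bystander. Origin on the bench where handle meets blade, handle along -x

How it is judged:
By the outcome, as a careful person would: the job done as asked, in the order asked, and still so for the second after the job is handed in, while the arm keeps its last pose, push and grip.
It also fails if it takes over 48 s, if anything falls off the work surface, if the arm or the gripper's body presses on something with over 40 N, if the wrist force passes 120 N, or if a joint passes its speed limit or range.

### The arm

A 6-joint arm with a two-finger parallel gripper is mounted at the origin on the work surface. World frame = base frame: x ahead of the robot, y to its left, z up, the work surface at z = 0. Lengths are in m, angles in rad, forces in N, time in s.
With the tool pointing down it reaches from about 0.4 to 0.825 m from the base axis. Payload 7 kg.
Tool frame: the origin (TCP) lies on the centre line of the jaws, within the pads' length; the fingertips stand 14 mm ahead of it and the grasp point (between the pads) lies 5 mm behind it; z points along the fingers, y is the line along which they close (so a half turn about z gives the same grasp; the last joint's range is limited). The gripper opens to 88 mm and grips with 3 to 60 N. Pads are 19 mm wide; open, the fingers measure 130 mm over their backs; the gripper's body (78 mm by 193 mm) begins 47 mm behind the grasp point.
Start: joints at [-0.926, 0.359, 0.012, 0, -1.224, -0.288], TCP at [0.236, -0.632, 0.241] pointing down, gripper open.
Joint ranges: [-3.07, 3.07], [-1.43, 2.12], [-1.02, 1.25], [-3.03, 1.67], [-3.05, -0], [-3.03, 3.03]. Speed limits (rad/s): [2.39, 2.39, 3.01, 3.14, 3.14, 3.14].

### API

Orientations are given as [roll, pitch, yaw] about the fixed x, y, z axes, in that order (R = Rz(yaw) Ry(pitch) Rx(roll)).
In Python, from station import arm gives the robot as it stands.
- The arm moves only by the tool move_arm, never from a script. Its argument "rows" is a list of rows, each an object with "translation": the shift along the tool's x, y, z in cm, a list of three; "rot": the turn, a rotation vector about the tool's x, y, z in degrees, a list of three; "hand": the closure, from 0 (fully open) to 1 (shut). A call has 1 to 8 rows; each row is the pose to reach, as a shift and turn from the pose commanded when the call began, along the tool's axes at that moment; what a row does not reach only later rows make up. A row lasts 1/12 s, in which the tool goes at most 41.7 mm and 7.16 degrees, less where a joint would pass 70% of its speed; a pose out of reach is approached as far as the arm can. A call with a gripper value outside its range is refused whole. The fingers move at their own pace and stop on an object; "squeeze" is the grip in N (left out, the last holds). Time passes only in rows, so rows that repeat a pose let the fingers close. It gives the time, the measured TCP pose, the force, the opening and the grip force at its end, in the units of the state.
- arm.get_state(): the state, without advancing time (a new reading comes with each control period).
- arm.grab_frame(name): name is "scene" or "top" or "wrist"; returns (picture, depth): 400x640x3 uint8, red, green, blue; 400x640 float32, m along the optical axis (not along the pixel's ray), 0 where there is no reading.
- arm.camera_params(name): a dict with "vfov" (degrees; the focal length in pixels is half the picture's height over the tangent of half this angle, whatever the lens; pixels are square), "cx", "cy" (the principal point, pixels), "position" and "orientation" of the camera in the world; the wrist camera has in their place "tool_from_camera" (4x4, takes a point from camera to tool coordinates, whose origin is the TCP and whose axes are the flange's). Camera axes: x right, y down, z forward; pixel columns grow to the right and rows downward; lengths in m; the calibration is good to about 2 mm. The wrist camera is an equidistant fisheye: a pixel r from the principal point sees the ray r / f radians off the axis. A picture is of the moment at which its call begins: read the wrist's pose just before it. camera_params takes no time and is no camera call.
- arm.job_done(): hands the job in; it is judged then, once.
Trained networks look in the newest picture that a camera, given by its name, has taken for a name from the list of things; names that differ only in an ending like _2 or _b are one class to them, and where a whole thing is asked for, a point or a joint stands for the part that bears it (a point fixed in the world has none). Each returns a list of dicts, best first, with "p" (0 to 1); they miss things now and then, are a little off and sometimes report something else, mostly with a low value. They report only what shows in the picture. A call takes as long as a camera call.
- arm.search_frame(label, camera): "point" ([x, y, z] in m, in the coordinates of the camera as it stood for that picture, good to about 4 mm: the middle of the surface that is visible of it).
- arm.pinpoint(label, camera): "point" ([x, y, z] in m, in the coordinates of the camera as it stood for that picture, good to about 4 mm: a listed point, or the origin of a listed thing).
The state is a dict: "t": time; "q": joint angles; "qd": joint speeds; "joint_efforts": joint torques, N m; "eef_pos": TCP position; "ee_rot": TCP orientation; "force": force on the tool from outside, world axes, zero at the start; "moment": the same for the moment, N m; "width": finger opening in m; "gripper_force": force on a finger pad.
Only numpy, scipy, OpenCV 4.12 (cv2) and the standard library are available. Lean on these libraries where they do the work, as an engineer would, in place of code of your own. Each camera call takes 0.05 s, during which the arm holds its last target. There are 200 camera calls.

## Working session

There is one attempt and no reset: what is moved stays moved. The work goes in short steps, Python scripts to look and compute and a tool call to move; the robot and the scene stay as the last step left them, time stands still between calls to the robot, and variables do not carry over. Pictures are saved under pics/ and viewed, at most 10 in all, crops included, and the job is handed in when it is done.

Besides the shell and the picture viewer there is one more tool, called after "Request:" as name([rows], argument=value, ...), one row to a line, values as JSON. move_arm: Moves the arm, as the interface text tells. Its arguments: {"type":"object","properties":{"rows":{"type":"array","items":{"type":"object","properties":{"translation":{"type":"array","items":{"type":"number"}},"rot":{"type":"array","items":{"type":"number"}},"hand":{"type":"number"}}}},"squeeze":{"type":"number"}},"required":["rows"]}

```bash
ls; mkdir -p pics; cat > h.py <<'E'
import numpy as np, cv2
from scipy.spatial.transform import Rotation as R
from station import arm
def cam(name):
    p=arm.camera_params(name)
    return p
def towld(name,pt):
    p=arm.camera_params(name); o=np.array(p["orientation"])
    M=o if o.shape==(3,3) else (R.from_euler('xyz',o).as_matrix() if o.size==3 else R.from_quat(o).as_matrix())
    return np.array(p["position"])+M@np.array(pt)
E
python3 - <<'E'
from h import *
for c in("scene","top"):
    print(arm.camera_params(c))
    im,d=arm.grab_frame(c); cv2.imwrite(f"pics/{c}0.png",im[:,:,::-1]); np.save(f"{c}0.npy",d)
    for l in("beam_grip","stand_pivot","stand_push","stand_foot","tyre_foot","prop_foot","frame","angle_plate","casting","flat_file","screwdriver"):
        r=arm.pinpoint(l,c)
        print(l,[(round(x["p"],2),towld(c,x["point"]).round(3).tolist()) for x in r[:2]])
print(arm.get_state())
E
```

```text
pics
{'vfov': 47.829931892938454, 'cx': 322.588415901037, 'cy': 197.4266552281942, 'position': array([1.34378049, 0.07552235, 0.97122987]), 'orientation': array([-2.39952273, -0.0090488 ,  1.74774838])}
beam_grip [(0.67, [0.504, -0.089, 0.196])]
stand_pivot [(0.85, [0.558, -0.017, 0.131])]
stand_push [(0.81, [0.544, 0.054, 0.14])]
stand_foot [(0.79, [0.541, 0.091, 0.137])]
tyre_foot [(0.64, [0.506, 0.103, -0.003]), (0.26, [0.758, -0.193, -0.003])]
prop_foot [(0.6, [0.586, -0.218, 0.002]), (0.24, [0.65, 0.136, -0.0])]
frame []
angle_plate [(0.88, [0.461, -0.213, -0.0])]
casting [(0.6, [0.756, -0.192, -0.001])]
flat_file [(0.66, [0.65, 0.136, 0.002])]
screwdriver [(0.63, [0.618, -0.343, -0.003])]
{'vfov': 46.17993167409819, 'cx': 320.39632176119085, 'cy': 205.35173107920508, 'position': array([ 0.47167955, -0.05828882,  1.2137951 ]), 'orientation': array([-3.03599445,  0.02460741, -1.56803431])}
beam_grip [(0.85, [0.501, -0.094, 0.192])]
stand_pivot [(0.69, [0.557, -0.02, 0.129])]
stand_push [(0.86, [0.544, 0.048, 0.138])]
stand_foot [(0.61, [0.544, 0.091, 0.14])]
tyre_foot []
prop_foo
[... 361 characters left out ...]
212, -0.004])]
{'t': 1.2, 'q': array([-9.25893881e-01,  3.58627554e-01,  1.19072582e-02,  4.22223660e-05,
       -1.22407734e+00, -2.88088156e-01]), 'qd': array([ 1.06117188e-04, -1.40422054e-03, -8.78033949e-05, -1.12152733e-03,
        1.08999579e-03, -2.27806140e-04]), 'joint_efforts': array([ 1.62903284e-04, -5.82385933e+01,  2.93298662e+01,  7.00248465e+00,
        1.25603133e-02, -1.29889639e-05]), 'eef_pos': array([ 0.23573684, -0.63249473,  0.24055419]), 'ee_rot': array([-3.14158263e+00, -3.84450504e-05, -2.78476402e+00]), 'force': array([0.70648338, 0.28393543, 0.47837247]), 'moment': array([-0.00846492, -0.0279359 , -0.01673926]), 'gripper_force': 0.0, 'width': 0.08770012417738637}
```

View pics/scene0.png

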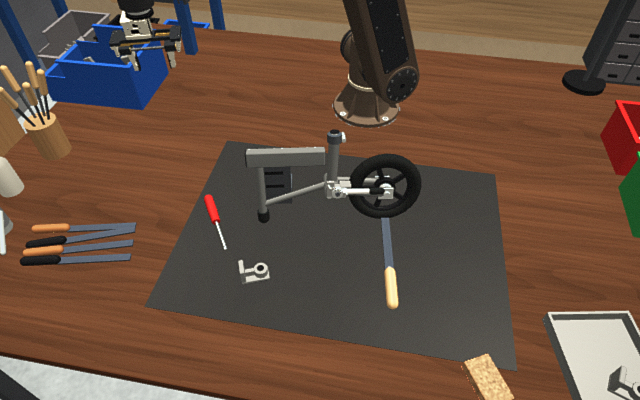

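View pics/top0.png

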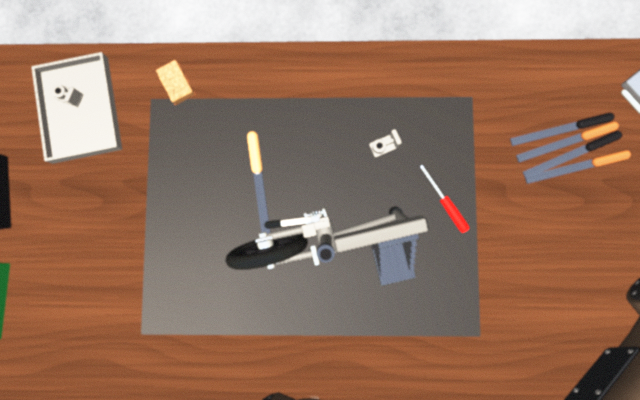

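```bash
cat >> h.py <<'E'
# frame pose model: ground line yaw psi, origin o, lean about line 16mm above bench (positive = right lean)
def fpose(x,y,psi,lean):
    # frame local: x fwd; roll about x through (.,0,16mm). Right lean => rotation +lean about x (z -> -y)
    Rz=R.from_euler('z',psi).as_matrix(); Rx=R.from_euler('x',lean).as_matrix()
    M=Rz@Rx; piv=np.array([0,0,.016])
    t=np.array([x,y,0])+piv-M@piv
    return M,t
PTS=dict(beam_grip=(50,0,200),stand_pivot=(-8,50,122))
PTS={k:np.array(v)/1000 for k,v in PTS.items()}
PTS["stand_push"]=PTS["stand_pivot"]+.075*np.array([-.99,.12,.06])
PTS["stand_foot"]=PTS["stand_pivot"]+.112*np.array([-.99,.12,.06])
E
python3 - <<'E'
from h import *
from scipy.optimize import least_squares
obs=[("beam_grip",[.5025,-.0915,.194]),("stand_pivot",[.5575,-.0185,.130]),("stand_push",[.544,.051,.139]),("stand_foot",[.5425,.091,.1385])]
def f(v):
    M,t=fpose(*v); r=[M@PTS[k]+t-np.array(o) for k,o in obs]
    M0,t0=M,t
    # ball/tyre contact points roll: use ground line
    Rz=R.from_euler('z',v[2]).as_matrix()
    for p,o in (((.190,0,0),(.584,-.216,0)),((-.14,0,0),(.506,.103,0))):
        r.append((Rz@np.array(p)+[v[0],v[1],0]-np.array(o))*[1,1,0])
    return np.concatenate(r)
s=least_squares(f,[.54,-.03,-1.4,.26],loss='soft_l1',f_scale=.004)
print(s.x,(f(s.x)*1000).round(1).reshape(-1,3))
M,t=fpose(*s.x); 
for k in PTS: print(k,(M@PTS[k]+t).round(4))
print(M.round(3),t)
E
```

```text
[ 0.53880722 -0.032274   -1.33210394  0.26772359] [[ 0.8 -0.9 -0.6]
 [-1.  -1.2  1.5]
 [ 2.2  3.2 -0.8]
 [-1.3 -0.3  3. ]
 [-0.3 -0.9  0. ]
 [-0.3  0.8  0. ]]
beam_grip [ 0.5033 -0.0924  0.1934]
stand_pivot [ 0.5565 -0.0197  0.1315]
stand_push [0.5462 0.0542 0.1382]
stand_foot [0.5412 0.0907 0.1415]
[[ 0.236  0.937 -0.257]
 [-0.972  0.228 -0.063]
 [ 0.     0.265  0.964]] [ 0.54291981 -0.03127328  0.00056999]
```

The scene picture shows the frame with its wheel at (385,187), the folded stand leg running from (335,188) to (385,190), and the beam at (285,157) over the plate. In the top picture the beam runs (335,242) to (425,226). The casting, file and screwdriver lie clear of them. The network points fit the frame model to within 3 mm. Next I'll check gripper-body clearance for the push against the depth cloud.

```bash
cat >> h.py <<'E'
FP=[.5388,-.0323,-1.332,.2677]
AX=np.array([.133,-.984,-.118]); AX/=np.linalg.norm(AX)
L0=np.array([-.99,.12,.06]); L0/=np.linalg.norm(L0)
def leg(th): return R.from_rotvec(AX*th).apply(L0)
def cloud(name,d):
    p=arm.camera_params(name); f=200/np.tan(np.radians(p["vfov"]/2))
    v,u=np.mgrid[0:400,0:640]; 
    P=np.stack([(u-p["cx"])/f*d,(v-p["cy"])/f*d,d],-1)[d>0]
    return P@R.from_euler('xyz',p["orientation"]).as_matrix().T+np.array(p["position"])
def rel(Mt,pt,s=None):
    s=s or arm.get_state(); M=R.from_euler('xyz',s["ee_rot"]).as_matrix()
    return (M.T@(np.array(pt)-s["eef_pos"])*100), np.degrees(R.from_matrix(M.T@Mt).as_rotvec())
def pushpose(th,tilt,phi,s=.075,gap=0,fp=None,off=.0):
    """tool pose: tip face inner corner on rod at s; tilt outward, phi back along leg"""
    M,t=fpose(*(fp or FP)); 
    psi=(fp or FP)[2]; H=R.from_euler('z',psi).as_matrix() # horizontal frame axes
    # tool up vector: vertical tilted outward(+y) and back(-x)
    up=R.from_euler('x',-tilt).as_matrix()@R.from_euler('y',-phi).as_matrix()@np.array([0,0,1.])
    z=-H@up; y=H@np.array([1.,0,0]); y-=z*(y@z); y/=np.linalg.norm(y); y=y # +frame x
    x=np.cross(y,z)
    l=M@leg(th); P=M@PTS["stand_pivot"]+t+s*l
    up=-z; n=up-l*(up@l); n/=np.linalg.norm(n)
    # tip corners in y: +-.021 ; pick center so that the lowest needed face clears rod: pivot-side (+y) corner at s
    c=P+n*(.0065+gap)
    tip=c-y*(.021-off)  # tip face centre
    return np.stack([x,y,z],1), tip-z*.014
E
python3 - <<'E'
from h import *
C=np.vstack([cloud(c,np.load(c+"0.npy")) for c in("scene","top")])
C=C[(C[:,2]>.015)&(C[:,0]>.3)&(C[:,0]<.8)&(abs(C[:,1])<.35)]
M,t=fpose(*FP); a=M@PTS["stand_pivot"]+t; b=M@(PTS["stand_pivot"]+L0*.112)+t
ab=b-a; s=np.clip((C-a)@ab/(ab@ab),.2,1); leg0=np.linalg.norm(C-(a+s[:,None]*ab),axis=1)<.016
F=(C-t)@M
near=(abs(F[:,0]+8)<30e-3)&(F[:,1]>.03)&(F[:,2]<.2); print("bracket zone frame max",F[near&~leg0].max(0) )
lp=F[leg0]; print("leg pts mean off", len(lp), np.median(lp,0))
C=C[~leg0]
bm=(F[:,0]>.04)&(F[:,0]<.2)&(F[:,2]>.21)&(F[:,2]<.235)&(abs(F[:,1])<.012); A=F[bm]
print("beam top fit",np.linalg.lstsq(np.c_[A,], A[:,2]*0+1,rcond=None)[0] if 0 else (np.linalg.lstsq(np.c_[A[:,:2],np.ones(len(A))],A[:,2],rcond=None)[0]),len(A))
for tilt in(0,.2,.35,.5):
  for phi in(0,.2,.4):
    r=[]
    for th in(0,.3,.6,.85,.95):
        Mt,p=pushpose(th,tilt,phi); Q=(C-p)@Mt
        q=np.maximum(np.abs(Q-[0,0,-.042-.075])-[.039,.0965,.075],0); r.append(np.linalg.norm(q,axis=1).min()*1000)
    print(tilt,phi,np.round(r,0))
for th in(0,.4,.85,.95): print(th,pushpose(th,.2,.2)[1].round(3),(M@(PTS["stand_pivot"]+.112*leg(th))+t).round(3))
E
```

```text
Traceback (most recent call last):
ValueError: zero-size array to reduction operation maximum which has no identity
```

```bash
cat > c.py <<'E'
from h import *
C=np.vstack([cloud(c,np.load(c+"0.npy")) for c in("scene","top")])
C=C[(C[:,2]>.015)&(C[:,0]>.3)&(C[:,0]<.8)&(abs(C[:,1])<.35)]
M,t=fpose(*FP); a=M@PTS["stand_pivot"]+t; b=M@(PTS["stand_pivot"]+L0*.112)+t
ab=b-a; s=np.clip((C-a)@ab/(ab@ab),.2,1); leg0=np.linalg.norm(C-(a+s[:,None]*ab),axis=1)<.016
F=(C-t)@M
near=(abs(F[:,0]+.008)<.03)&(F[:,1]>.03)&(F[:,2]<.2); print("bracket zone frame max",F[near&~leg0].max(0) )
lp=F[leg0]; print("leg pts", len(lp), np.median(lp,0))
C=C[~leg0]
A=F[(F[:,0]>.04)&(F[:,0]<.2)&(F[:,2]>.21)&(F[:,2]<.235)&(abs(F[:,1])<.012)]
print("beam top z=ax+by+c",np.linalg.lstsq(np.c_[A[:,:2],np.ones(len(A))],A[:,2],rcond=None)[0],len(A))
for tilt in(0,.2,.35,.5):
  for phi in(0,.2,.4):
    r=[]
    for th in(0,.3,.6,.85,.95):
        Mt,p=pushpose(th,tilt,phi); Q=(C-p)@Mt
        q=np.maximum(np.abs(Q-[0,0,-.042-.075])-[.039,.0965,.075],0); r.append(np.linalg.norm(q,axis=1).min()*1000)
    print(tilt,phi,np.round(r,0))
for th in(0,.4,.85,.95): print(th,pushpose(th,.2,.2)[1].round(3),(M@(PTS["stand_pivot"]+.112*leg(th))+t).round(3))
E
python3 c.py
```

```text
bracket zone frame max [0.02186219 0.07424335 0.15478943]
leg pts 609 [-0.07017469  0.05981251  0.12928311]
beam top z=ax+by+c [ 0.00145645 -0.03922983  0.21986451] 1126
0 0 [18. 20.  1.  0.  0.]
0 0.2 [12. 15. 20.  4.  0.]
0 0.4 [ 6. 10.  8.  2.  0.]
0.2 0 [32. 24.  7.  0.  0.]
0.2 0.2 [23. 24. 25. 10.  5.]
0.2 0.4 [11. 14. 16.  9.  7.]
0.35 0 [41. 27. 11.  2.  5.]
0.35 0.2 [31. 32. 29. 16. 12.]
0.35 0.4 [16. 18. 23. 16. 14.]
0.5 0 [41. 29. 15. 11. 15.]
0.5 0.2 [40. 40. 33. 24. 22.]
0.5 0.4 [21. 22. 28. 22. 21.]
0 [0.544 0.077 0.154] [0.541 0.091 0.141]
0.4 [0.555 0.077 0.128] [0.559 0.088 0.102]
0.85 [0.572 0.065 0.102] [0.583 0.067 0.066]
0.95 [0.576 0.061 0.098] [0.589 0.06  0.06 ]
```

```bash
cat > g.py <<'E'
from h import *
import sys
def show(name,Mt,p):
    a,b=rel(Mt,p); print(name,"T",a.round(2).tolist(),"R",b.round(1).tolist(),"world",np.round(p,3))
E
python3 - <<'E'
from g import *
Mt,p=pushpose(0,.35,.25,gap=.05); 
M0=R.from_euler('xyz',arm.get_state()["ee_rot"]).as_matrix()
show("w1",M0,[.30,-.45,.38]); show("hov",Mt,p); show("hovup",Mt,np.add(p,[0,0,.15]))
E
```

```text
w1 T [-12.4, 14.86, -13.95] R [0.0, 0.0, 0.0] world [ 0.3  -0.45  0.38]
hov T [-55.35, 54.96, 4.13] R [-31.6, 19.8, -171.9] world [0.562 0.076 0.199]
hovup T [-55.35, 54.96, -10.87] R [-31.6, 19.8, -171.9] world [0.562 0.076 0.349]
```

```bash
sed -i 's/return np.stack(\[x,y,z\],1), tip-z\*.014/return np.stack([-x,-y,z],1), tip-z*.014/' h.py
python3 - <<'E'
from g import *
Mt,p=pushpose(0,.35,.25,gap=.05); 
show("hov",Mt,p); show("hovup",Mt,np.add(p,[0,0,.15]))
E
```

```text
hov T [-55.35, 54.96, 4.13] R [13.0, 20.8, 4.2] world [0.562 0.076 0.199]
hovup T [-55.35, 54.96, -10.87] R [13.0, 20.8, 4.2] world [0.562 0.076 0.349]
```

Request:
move_arm([
  {"translation":[-12.4,14.9,-14],"rot":[0,0,0],"hand":1},
  {"translation":[-12.4,14.9,-14],"rot":[0,0,0],"hand":1},
  {"translation":[-12.4,14.9,-14],"rot":[0,0,0],"hand":1},
  {"translation":[-12.4,14.9,-14],"rot":[0,0,0],"hand":1},
  {"translation":[-12.4,14.9,-14],"rot":[0,0,0],"hand":1},
  {"translation":[-12.4,14.9,-14],"rot":[0,0,0],"hand":1},
  {"translation":[-12.4,14.9,-14],"rot":[0,0,0],"hand":1},
  {"translation":[-12.4,14.9,-14],"rot":[0,0,0],"hand":1},
], squeeze=20)

```text
t: 1.87
eef_pos: [0.3007, -0.4487, 0.3826]
ee_rot: [-3.138, 0.002, -2.782]
force: [0.3, -0.4, -0.5]
width: 0.0397
gripper_force: 0.0
```

```bash
python3 - <<'E'
from g import *
Mt,p=pushpose(0,.35,.25,gap=.05); 
show("hov",Mt,p); show("hovup",Mt,np.add(p,[0,0,.15]))
E
```

```text
hov T [-42.9, 39.98, 18.3] R [12.8, 20.9, 4.2] world [0.562 0.076 0.199]
hovup T [-42.93, 39.92, 3.3] R [12.8, 20.9, 4.2] world [0.562 0.076 0.349]
```

Request:
move_arm([
  {"translation":[-42.9,40,3],"rot":[12.8,20.9,4.2],"hand":1},
  {"translation":[-42.9,40,3],"rot":[12.8,20.9,4.2],"hand":1},
  {"translation":[-42.9,40,3],"rot":[12.8,20.9,4.2],"hand":1},
  {"translation":[-42.9,40,3],"rot":[12.8,20.9,4.2],"hand":1},
  {"translation":[-42.9,40,3],"rot":[12.8,20.9,4.2],"hand":1},
  {"translation":[-42.9,40,3],"rot":[12.8,20.9,4.2],"hand":1},
  {"translation":[-42.9,40,3],"rot":[12.8,20.9,4.2],"hand":1},
  {"translation":[-42.9,40,3],"rot":[12.8,20.9,4.2],"hand":1},
])

```text
t: 2.53
eef_pos: [0.438, -0.172, 0.363]
ee_rot: [-2.895, -0.355, -2.903]
force: [1.9, -0.9, 1.2]
width: 0.0006
gripper_force: 0.0
```

```bash
python3 - <<'E'
from g import *
Mt,p=pushpose(0,.35,.25,gap=.05); 
show("hovup",Mt,np.add(p,[0,0,.15]))
E
```

```text
hovup T [-17.3, 19.3, -9.95] R [0.2, -0.3, 0.0] world [0.562 0.076 0.349]
```

Request:
move_arm([
  {"translation":[-17.3,19.3,-10],"rot":[0,0,0],"hand":1},
  {"translation":[-17.3,19.3,-10],"rot":[0,0,0],"hand":1},
  {"translation":[-17.3,19.3,-10],"rot":[0,0,0],"hand":1},
  {"translation":[-17.3,19.3,-10],"rot":[0,0,0],"hand":1},
  {"translation":[-17.3,19.3,-10],"rot":[0,0,0],"hand":1},
  {"translation":[-17.3,19.3,-10],"rot":[0,0,0],"hand":1},
  {"translation":[-17.3,19.3,-10],"rot":[0,0,0],"hand":1},
  {"translation":[-17.3,19.3,-10],"rot":[0,0,0],"hand":1},
])

```text
t: 3.2
eef_pos: [0.5643, 0.078, 0.3473]
ee_rot: [-2.894, -0.357, -2.902]
force: [-0.4, -1.4, -0.8]
width: 0.0003
gripper_force: 0.0
```

```bash
python3 - <<'E'
from g import *
for g in(.03,.006): 
    Mt,p=pushpose(0,.35,.25,gap=g); show("hov%g"%g,Mt,p)
print(arm.get_state()["q"].round(2))
im,d=arm.grab_frame("wrist"); cv2.imwrite("pics/w1.png",im[:,:,::-1])
E
```

```text
hov0.03 T [-5.02, 3.99, 15.43] R [0.1, -0.4, 0.2] world [0.556 0.077 0.18 ]
hov0.006 T [-5.1, 4.84, 17.67] R [0.1, -0.4, 0.2] world [0.548 0.078 0.158]
[ 0.56  0.35  0.11  0.13 -1.75 -1.85]
```

Request:
move_arm([
  {"translation":[-5,4,15.4],"rot":[0,0,0],"hand":1},
  {"translation":[-5,4,15.4],"rot":[0,0,0],"hand":1},
  {"translation":[-5,4,15.4],"rot":[0,0,0],"hand":1},
  {"translation":[-5,4,15.4],"rot":[0,0,0],"hand":1},
  {"translation":[-5,4,15.4],"rot":[0,0,0],"hand":1},
  {"translation":[-5,4,15.4],"rot":[0,0,0],"hand":1},
])

```text
t: 3.75
eef_pos: [0.5532, 0.0717, 0.1836]
ee_rot: [-2.892, -0.358, -2.905]
force: [-0.2, -0.1, 1.0]
width: 0.0003
gripper_force: 0.0
```

```bash
python3 - <<'E'
from g import *
for g in(.01,.004): 
    Mt,p=pushpose(0,.35,.25,gap=g); show("hov%g"%g,Mt,p)
for c in("scene","wrist"):
    im,d=arm.grab_frame(c); cv2.imwrite(f"pics/{c}1.png",im[:,:,::-1]) 
a=cv2.resize(cv2.imread("pics/scene1.png")[90:260,230:480],None,fx=3,fy=3); cv2.imwrite("pics/s1c.png",a)
E
```

```text
hov0.01 T [-0.51, 1.17, 1.94] R [0.1, -0.5, -0.0] world [0.549 0.077 0.162]
hov0.004 T [-0.53, 1.38, 2.5] R [0.1, -0.5, -0.0] world [0.547 0.078 0.156]
```

View pics/s1c.png

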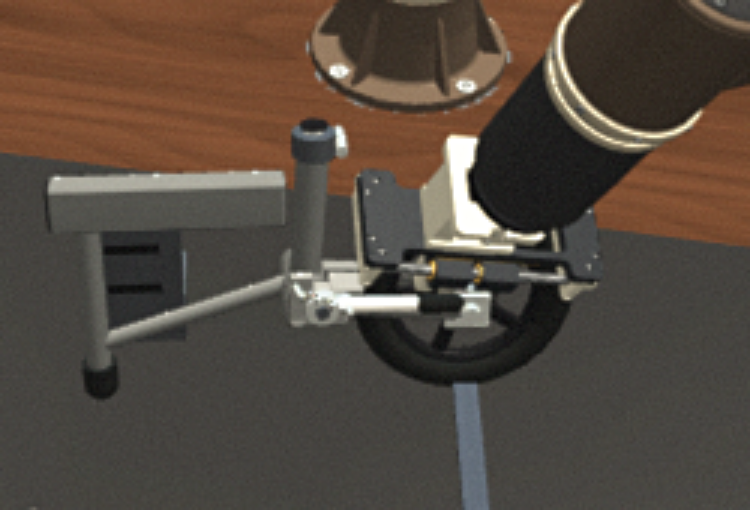

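View pics/wrist1.png

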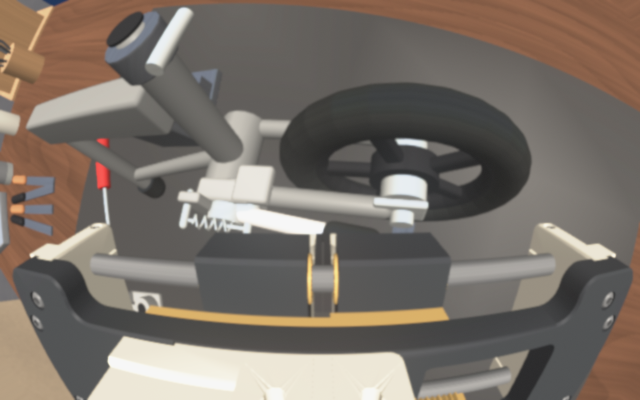

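Scene crop: the closed fingertips at (467,308) sit just above the leg's black shoe at (440,302), with the body clear of the collar and wheel. In the wrist view the spring is at (215,222), well away from the fingers.

```bash
python3 - <<'E'
from g import *
for th,g in((0,.012),(0,.004),(.05,0),(.12,0),(.2,0),(.28,0),(.36,0),(.44,0)): 
    Mt,p=pushpose(th,.35,.25,s=.066,gap=g); show("%g"%th,Mt,p)
E
```

```text
0 T [-0.29, 0.27, 2.48] R [0.2, -0.0, -0.0] world [0.551 0.068 0.163]
0 T [-0.31, 0.55, 3.23] R [0.2, -0.0, -0.0] world [0.548 0.069 0.155]
0.05 T [-0.53, 0.78, 3.82] R [0.2, -0.0, -0.0] world [0.548 0.069 0.148]
0.12 T [-0.83, 0.88, 4.13] R [0.2, -0.0, -0.0] world [0.549 0.07  0.144]
0.2 T [-1.17, 0.95, 4.5] R [0.2, -0.0, -0.0] world [0.551 0.07  0.14 ]
0.28 T [-1.52, 0.98, 4.87] R [0.2, -0.0, -0.0] world [0.553 0.07  0.135]
0.36 T [-1.87, 0.98, 5.23] R [0.2, -0.0, -0.0] world [0.556 0.07  0.131]
0.44 T [-2.22, 0.92, 5.6] R [0.2, -0.0, -0.0] world [0.558 0.069 0.126]
```

Request:
move_arm([
  {"translation":[-0.3,0.3,1.5],"rot":[0,0,0],"hand":1},
  {"translation":[-0.3,0.3,2.5],"rot":[0,0,0],"hand":1},
  {"translation":[-0.3,0.4,2.9],"rot":[0,0,0],"hand":1},
  {"translation":[-0.3,0.5,3.2],"rot":[0,0,0],"hand":1},
  {"translation":[-0.4,0.7,3.5],"rot":[0,0,0],"hand":1},
  {"translation":[-0.5,0.8,3.8],"rot":[0,0,0],"hand":1},
  {"translation":[-0.8,0.9,4.1],"rot":[0,0,0],"hand":1},
  {"translation":[-0.8,0.9,4.1],"rot":[0,0,0],"hand":1},
])

```text
t: 4.52
eef_pos: [0.5496, 0.0711, 0.1442]
ee_rot: [-2.894, -0.348, -2.902]
force: [3.5, 1.4, 5.5]
width: 0.0007
gripper_force: 3.0
```

```bash
python3 - <<'E'
from g import *
s=arm.get_state(); print(s["eef_pos"].round(4),s["force"].round(2))
for th in (.2,.28,.36,.44,.52,.6,.68,.76,.84,.92): 
    Mt,p=pushpose(th,.35,.25,s=.066); show("%g"%th,Mt,p)
E
```

```text
[0.5496 0.0711 0.1442] [3.47 1.42 5.53]
0.2 T [-0.3, -0.02, 0.39] R [0.2, 0.1, -0.0] world [0.551 0.07  0.14 ]
0.28 T [-0.64, 0.01, 0.76] R [0.2, 0.1, -0.0] world [0.553 0.07  0.135]
0.36 T [-0.99, 0.0, 1.13] R [0.2, 0.1, -0.0] world [0.556 0.07  0.131]
0.44 T [-1.34, -0.05, 1.5] R [0.2, 0.1, -0.0] world [0.558 0.069 0.126]
0.52 T [-1.68, -0.14, 1.86] R [0.2, 0.1, -0.0] world [0.561 0.068 0.122]
0.6 T [-2.02, -0.27, 2.22] R [0.2, 0.1, -0.0] world [0.563 0.066 0.118]
0.68 T [-2.35, -0.45, 2.57] R [0.2, 0.1, -0.0] world [0.566 0.064 0.114]
0.76 T [-2.67, -0.66, 2.91] R [0.2, 0.1, -0.0] world [0.568 0.062 0.11 ]
0.84 T [-2.98, -0.92, 3.24] R [0.2, 0.1, -0.0] world [0.571 0.059 0.107]
0.92 T [-3.28, -1.21, 3.56] R [0.2, 0.1, -0.0] world [0.574 0.056 0.103]
```

Request:
move_arm([
  {"translation":[-0.3,0,0.4],"rot":[0,0,0],"hand":1},
  {"translation":[-0.6,0,0.8],"rot":[0,0,0],"hand":1},
  {"translation":[-1.0,0,1.1],"rot":[0,0,0],"hand":1},
  {"translation":[-1.3,-0.1,1.5],"rot":[0,0,0],"hand":1},
  {"translation":[-1.7,-0.1,1.9],"rot":[0,0,0],"hand":1},
  {"translation":[-2.0,-0.3,2.2],"rot":[0,0,0],"hand":1},
])

```text
t: 5.02
eef_pos: [0.5643, 0.0663, 0.1183]
ee_rot: [-2.895, -0.345, -2.901]
force: [6.5, 3.1, 5.6]
width: 0.0002
gripper_force: 3.9
```

```bash
python3 - <<'E'
from g import *
s=arm.get_state(); print(s["eef_pos"].round(4),s["force"].round(2))
for th in (.6,.68,.76,.84,.92,1): 
    Mt,p=pushpose(th,.35,.25,s=.066); show("%g"%th,Mt,p)
im,d=arm.grab_frame("scene")
cv2.imwrite("pics/s2c.png",cv2.resize(im[90:260,230:480,::-1],None,fx=3,fy=3))
E
```

```text
[0.5643 0.0663 0.1183] [6.55 3.08 5.55]
0.6 T [0.09, 0.03, 0.1] R [0.1, 0.3, 0.0] world [0.563 0.066 0.118]
0.68 T [-0.24, -0.15, 0.45] R [0.1, 0.3, 0.0] world [0.566 0.064 0.114]
0.76 T [-0.56, -0.36, 0.8] R [0.1, 0.3, 0.0] world [0.568 0.062 0.11 ]
0.84 T [-0.86, -0.62, 1.13] R [0.1, 0.3, 0.0] world [0.571 0.059 0.107]
0.92 T [-1.16, -0.91, 1.44] R [0.1, 0.3, 0.0] world [0.574 0.056 0.103]
1 T [-1.43, -1.23, 1.74] R [0.1, 0.3, 0.0] world [0.577 0.053 0.101]
```

View pics/s2c.png

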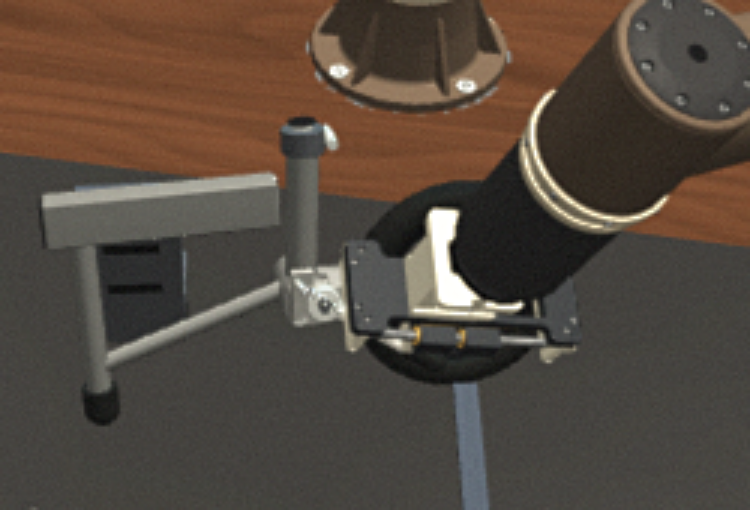

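The prop foot has moved from (100,385) to (100,405), so the sideways part of my push yawed the frame. I'll re-measure it.

```bash
cat > m.py <<'E'
from h import *
from scipy.optimize import least_squares
def measure(labels=("beam_grip","stand_pivot","prop_foot","tyre_foot","frame"),x0=FP,verb=True,extra=()):
    obs=list(extra)
    for c in("scene","top"):
        arm.grab_frame(c)
        for l in labels:
            r=arm.pinpoint(l,c)
            if r and r[0]["p"]>.5: obs.append((l,towld(c,r[0]["point"])))
    def f(v):
        M,t=fpose(*v); Rz=R.from_euler('z',v[2]).as_matrix(); o0=np.array([v[0],v[1],0]); out=[]
        for k,o in obs:
            if k in PTS: out.append(M@PTS[k]+t-o)
            elif k=="prop_foot": out.append((Rz@[.19,0,0]+o0-o)*[1,1,0])
            elif k=="tyre_foot": out.append((Rz@[-.14,0,0]+o0-o)*[1,1,0])
            elif k=="frame": out.append(t-o)
        return np.concatenate(out)
    s=least_squares(f,x0,loss='soft_l1',f_scale=.004)
    if verb:
        print("fp",s.x.round(4))
        for (k,o),r in zip(obs,f(s.x).reshape(-1,3)*1000): print(k,o.round(3),r.round(1))
    return list(s.x)
if __name__=="__main__":
    measure(("beam_grip","stand_pivot","prop_foot","tyre_foot","frame","stand_foot","stand_push")[:5]); s=arm.get_state(); print(s["eef_pos"].round(4),s["force"].round(2),s["t"])
    for c in ("scene","top"):
        r=arm.pinpoint("stand_foot",c); print([(x["p"],towld(c,x["point"]).round(3)) for x in r[:1]])
E
python3 m.py
```

```text
fp [ 0.5514 -0.029  -1.2288  0.4013]
beam_grip [ 0.497 -0.097  0.188] [ 3.5 -2.7 -2.9]
stand_pivot [ 0.555 -0.019  0.134] [-2.5 -0.7 -1.1]
prop_foot [ 0.619 -0.207  0.002] [-3.8 -1.3 -0. ]
tyre_foot [ 0.505  0.102 -0.001] [-0.6  1.3  0. ]
beam_grip [ 0.5   -0.103  0.186] [ 0.5  2.7 -0.8]
stand_pivot [ 0.552 -0.017  0.131] [ 1.4 -2.6  1.8]
prop_foot [ 0.615 -0.208  0.   ] [-0.1  0.5 -0. ]
tyre_foot [0.507 0.103 0.   ] [-2.5 -0.5 -0. ]
frame [ 0.552 -0.031 -0.001] [5.4 4.2 2.7]
[0.564  0.0664 0.1185] [6.54 1.92 4.58] 5.6667
[(0.57, array([0.563, 0.08 , 0.079]))]
[]
```

```bash
python3 - <<'E'
from h import *
fp=[.5514,-.029,-1.2288,.4013]; M,t=fpose(*fp)
s=arm.get_state(); T=R.from_euler('xyz',s["ee_rot"]).as_matrix()
print(T.round(2))
for th in(.4,.5,.6,.7):
    for d in(.05,.075,.1,.112):
        P=M@(PTS["stand_pivot"]+d*leg(th))+t; print(th,d,P.round(3),((P-s["eef_pos"])@T*1000).round(1))
# original fp for comparison
M,t=fpose(*FP)
for d in(.066,.112): P=M@(PTS["stand_pivot"]+d*leg(.6))+t; print(P.round(3),((P-s["eef_pos"])@T*1000).round(1))
im,d=arm.grab_frame("top"); cv2.imwrite("pics/t2.png",cv2.resize(im[180:310,210:450,::-1],None,fx=3.3,fy=3.3))
E
```

```text
[[-0.91 -0.31 -0.26]
 [-0.22  0.92 -0.32]
 [ 0.34 -0.23 -0.91]]
0.4 0.05 [0.551 0.029 0.122] [ 21.7 -31.4  12.1]
0.4 0.075 [0.55  0.053 0.116] [15.4 -7.3  9.9]
0.4 0.1 [0.548 0.077 0.111] [ 9.1 16.8  7.6]
0.4 0.112 [0.548 0.089 0.108] [ 6.1 28.4  6.5]
0.5 0.05 [0.554 0.028 0.118] [ 18.  -32.3  15.1]
0.5 0.075 [0.554 0.052 0.111] [ 9.8 -8.7 14.3]
0.5 0.1 [0.554 0.076 0.103] [ 1.7 15.  13.5]
0.5 0.112 [0.554 0.087 0.1  ] [-2.2 26.3 13.1]
0.6 0.05 [0.557 0.026 0.115] [ 14.3 -33.7  17.9]
0.6 0.075 [0.558 0.05  0.106] [  4.4 -10.8  18.6]
0.6 0.1 [0.56  0.073 0.096] [-5.6 12.2 19.2]
0.6 0.112 [0.561 0.084 0.092] [-10.3  23.2  19.5]
0.7 0.05 [0.56  0.025 0.111] [ 10.8 -35.6  20.7]
0.7 0.075 [0.563 0.047 0.101] [ -0.9 -13.6  22.7]
0.7 0.1 [0.566 0.069 0.09 ] [-12.6   8.4  24.7]
0.7 0.112 [0.568 0.08  0.085] [-18.2  19.   25.6]
[0.564 0.04  0.104] [  0.9 -21.3  21.5]
[0.57  0.081 0.085] [-19.8  19.7  24.4]
```

View pics/t2.png

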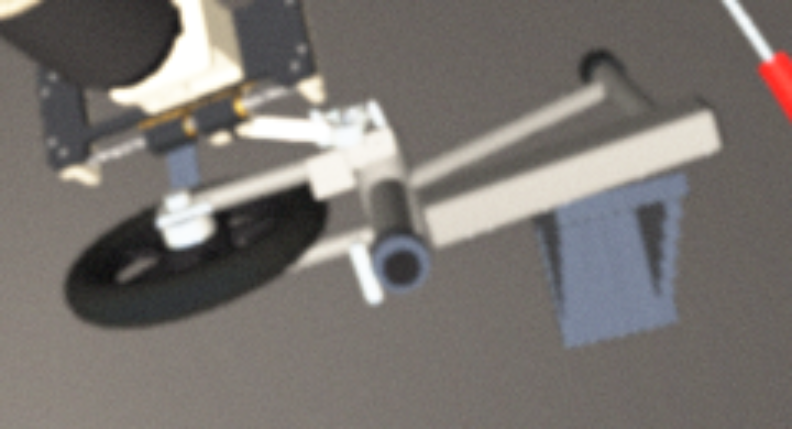

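Top crop: the frame has yawed and leans about 0.40 rad, but the beam still rests on the plate at (560,205) to (685,178). The leg is about a third of the way over. I'll finish the push along the true tangent with less tool tilt.

```bash
cat > p2.py <<'E'
from g import *
fp=[.5514,-.029,-1.2288,.4013]
C=np.vstack([cloud(c,np.load(c+"0.npy")) for c in("scene","top")])
C=C[(C[:,2]>.015)&(C[:,0]>.3)&(C[:,0]<.8)&(abs(C[:,1])<.35)]
M,t=fpose(*FP); F=(C-t)@M; a=PTS["stand_pivot"]; s=np.clip((F-a)@L0/.112,.2,1)
F=F[(np.linalg.norm(F-(a+s[:,None]*.112*L0),axis=1)>.016)&(abs(F[:,1])<.08)&(F[:,0]>-.26)]
M,t=fpose(*fp); C=F@M.T+t
def clr(Mt,p):
    Q=(C-p)@Mt; q=np.maximum(np.abs(Q-[0,0,-.117])-[.039,.0965,.075],0); return np.linalg.norm(q,axis=1).min()*1000
if __name__=="__main__":
  for tilt in(0,.1,.2,.35):
    print(tilt,[round(clr(*pushpose(th,tilt,.25,s=.066,fp=fp))) for th in(.5,.6,.7,.8,.9,1)])
  for tilt in (0,.1):
   for th in(.55,.6,.65,.7,.75,.8,.85,.9,1.):
    show(f"{tilt} {th}",*pushpose(th,tilt,.25,s=.066,fp=fp))
E
python3 p2.py
```

```text
0 [22, 25, 20, 17, 12, 7]
0.1 [26, 29, 24, 19, 15, 10]
0.2 [30, 31, 27, 22, 17, 13]
0.35 [37, 35, 31, 27, 23, 21]
0 0.55 T [1.75, 0.4, -0.23] R [1.2, -20.6, -0.7] world [0.547 0.067 0.126]
0 0.6 T [1.5, 0.32, -0.04] R [1.2, -20.6, -0.7] world [0.549 0.066 0.123]
0 0.65 T [1.25, 0.23, 0.14] R [1.2, -20.6, -0.7] world [0.551 0.065 0.121]
0 0.7 T [1.01, 0.12, 0.32] R [1.2, -20.6, -0.7] world [0.554 0.064 0.119]
0 0.75 T [0.77, -0.0, 0.5] R [1.2, -20.6, -0.7] world [0.556 0.063 0.117]
0 0.8 T [0.53, -0.14, 0.67] R [1.2, -20.6, -0.7] world [0.558 0.062 0.115]
0 0.85 T [0.3, -0.3, 0.83] R [1.2, -20.6, -0.7] world [0.56  0.06  0.113]
0 0.9 T [0.07, -0.47, 0.99] R [1.2, -20.6, -0.7] world [0.562 0.059 0.111]
0 1.0 T [-0.36, -0.85, 1.29] R [1.2, -20.6, -0.7] world [0.567 0.055 0.107]
0.1 0.55 T [1.62, 0.38, -0.27] R [1.5, -15.0, -2.1] world [0.549 0.067 0.126]
0.1 0.6 T [1.37, 0.3, -0.08] R [1.5, -15.0, -2.1] world [0.551 0.066 0.123]
0.1 0.65 T [1.12, 0.21, 0.1] R [1.5, -15.0, -2.1] world [0.553 0.065 0.121]
0.1 0.7 T [0.88, 0.1, 0.28] R [1.5, -15.0, -2.1] world [0.555 0.064 0.119]
0.1 0.75 T [0.64, -0.03, 0.45] R [1.5, -15.0, -2.1] world [0.557 0.063 0.117]
0.1 0.8 T [0.4, -0.17, 0.62] R [1.5, -15.0, -2.1] world [0.559 0.062 0.115]
0.1 0.85 T [0.17, -0.33, 0.79] R [1.5, -15.0, -2.1] world [0.561 0.06  0.113]
0.1 0.9 T [-0.05, -0.5, 0.95] R [1.5, -15.0, -2.1] world [0.563 0.059 0.111]
0.1 1.0 T [-0.48, -0.88, 1.25] R [1.5, -15.0, -2.1] world [0.568 0.055 0.107]
```

Request:
move_arm([
  {"translation":[0,0,-0.6],"rot":[0,0,0],"hand":1},
  {"translation":[0,0,-1.2],"rot":[0,0,0],"hand":1},
  {"translation":[0,0,-1.8],"rot":[0,0,0],"hand":1},
  {"translation":[0,0,-2.4],"rot":[0,0,0],"hand":1},
  {"translation":[0,0,-3.2],"rot":[0,0,0],"hand":1},
  {"translation":[0,0,-4.5],"rot":[0,0,0],"hand":1},
  {"translation":[0,0,-6],"rot":[0,0,0],"hand":1},
  {"translation":[0,0,-6],"rot":[0,0,0],"hand":1},
])

```text
t: 6.48
eef_pos: [0.5788, 0.0853, 0.1734]
ee_rot: [-2.895, -0.349, -2.902]
force: [0.9, -0.2, -0.1]
width: 0.0005
gripper_force: 0.0
```

```bash
cat > m2.py <<'E'
from m import *
v=measure(("beam_grip","stand_pivot","prop_foot","tyre_foot","frame","stand_foot","stand_push"))
print(arm.get_state()["force"].round(2),arm.get_state()["t"])
E
python3 m2.py
```

```text
fp [ 0.5528 -0.0276 -1.2195  0.4104]
beam_grip [ 0.499 -0.096  0.188] [ 1.6 -4.  -3.6]
stand_pivot [ 0.554 -0.019  0.135] [-0.5 -0.1 -2.3]
prop_foot [ 0.619 -0.206  0.001] [-1.3  0.1 -0. ]
tyre_foot [ 0.507  0.103 -0.001] [-2.   0.6  0. ]
beam_grip [ 0.5   -0.102  0.186] [ 1.4  1.7 -1.3]
stand_pivot [ 0.551 -0.017  0.132] [ 2.4 -1.8  1.3]
prop_foot [ 0.621 -0.204  0.001] [-2.8 -2.3 -0. ]
tyre_foot [0.506 0.102 0.001] [-1.8  1.8 -0. ]
frame [ 0.552 -0.03  -0.002] [6.8 4.1 3.7]
stand_foot [0.525 0.09  0.147] [-1.2 -1.3 -2.1]
stand_push [0.534 0.052 0.139] [0.2 1.1 2. ]
[-0.05  0.14  0.01] 7.2833
```

```bash
cat > p3.py <<'E'
from g import *
Mt=R.from_euler('xyz',[np.pi,0,-2.88]).as_matrix()
show("via",Mt,[.665,-.193,.20]); show("down",Mt,[.665,-.193,.026]); show("contact",Mt,[.643,-.199,.026]); show("end",Mt,[.609,-.209,.026])
E
python3 p3.py
```

```text
via T [-0.88, -28.98, 3.77] R [-13.8, -20.3, 1.2] world [ 0.665 -0.193  0.2  ]
down T [-6.89, -24.98, 19.6] R [-13.8, -20.3, 1.2] world [ 0.665 -0.193  0.026]
contact T [-4.75, -24.85, 20.38] R [-13.8, -20.3, 1.2] world [ 0.643 -0.199  0.026]
end T [-1.43, -24.72, 21.6] R [-13.8, -20.3, 1.2] world [ 0.609 -0.209  0.026]
```

Request:
move_arm([
  {"translation":[0,0,-4],"rot":[0,0,0],"hand":1},
  {"translation":[-1,-8,-2],"rot":[-5,-7,0],"hand":1},
  {"translation":[-0.9,-29,3.8],"rot":[-13.8,-20.3,1.2],"hand":1},
  {"translation":[-0.9,-29,3.8],"rot":[-13.8,-20.3,1.2],"hand":1},
  {"translation":[-0.9,-29,3.8],"rot":[-13.8,-20.3,1.2],"hand":1},
  {"translation":[-0.9,-29,3.8],"rot":[-13.8,-20.3,1.2],"hand":1},
  {"translation":[-0.9,-29,3.8],"rot":[-13.8,-20.3,1.2],"hand":1},
  {"translation":[-0.9,-29,3.8],"rot":[-13.8,-20.3,1.2],"hand":1},
])

```text
t: 7.95
eef_pos: [0.6628, -0.187, 0.2008]
ee_rot: [-3.142, 0.002, -2.881]
force: [1.7, 0.4, 0.5]
width: 0.0003
gripper_force: 0.0
```

```bash
python3 p3.py
```

```text
via T [-0.05, -0.64, 0.08] R [-0.0, 0.1, -0.1] world [ 0.665 -0.193  0.2  ]
down T [-0.02, -0.64, 17.48] R [-0.0, 0.1, -0.1] world [ 0.665 -0.193  0.026]
contact T [2.26, -0.65, 17.48] R [-0.0, 0.1, -0.1] world [ 0.643 -0.199  0.026]
end T [5.81, -0.74, 17.47] R [-0.0, 0.1, -0.1] world [ 0.609 -0.209  0.026]
```

Request:
move_arm([
  {"translation":[0,-0.6,4],"rot":[0,0,0],"hand":1},
  {"translation":[0,-0.6,8],"rot":[0,0,0],"hand":1},
  {"translation":[0,-0.6,12],"rot":[0,0,0],"hand":1},
  {"translation":[0,-0.6,15.5],"rot":[0,0,0],"hand":1},
  {"translation":[0,-0.6,17.3],"rot":[0,0,0],"hand":1},
  {"translation":[0.8,-0.6,17.4],"rot":[0,0,0],"hand":1},
  {"translation":[1.6,-0.6,17.4],"rot":[0,0,0],"hand":1},
  {"translation":[1.6,-0.6,17.4],"rot":[0,0,0],"hand":1},
])

```text
t: 8.62
eef_pos: [0.6483, -0.1949, 0.0273]
ee_rot: [3.142, 0.001, -2.881]
force: [-0.7, -0.4, 0.3]
width: 0.0007
gripper_force: 0.0
```

```bash
python3 p3.py
```

```text
via T [-1.69, -0.25, -17.27] R [0.0, 0.1, -0.0] world [ 0.665 -0.193  0.2  ]
down T [-1.66, -0.25, 0.13] R [0.0, 0.1, -0.0] world [ 0.665 -0.193  0.026]
contact T [0.62, -0.26, 0.13] R [0.0, 0.1, -0.0] world [ 0.643 -0.199  0.026]
end T [4.16, -0.35, 0.12] R [0.0, 0.1, -0.0] world [ 0.609 -0.209  0.026]
```

Request:
move_arm([
  {"translation":[0.4,-0.3,0.1],"rot":[0,0,0],"hand":1},
  {"translation":[0.8,-0.3,0.1],"rot":[0,0,0],"hand":1},
  {"translation":[1.2,-0.3,0.1],"rot":[0,0,0],"hand":1},
  {"translation":[1.6,-0.3,0.1],"rot":[0,0,0],"hand":1},
  {"translation":[2.0,-0.3,0.1],"rot":[0,0,0],"hand":1},
  {"translation":[2.4,-0.3,0.1],"rot":[0,0,0],"hand":1},
  {"translation":[2.6,-0.3,0.1],"rot":[0,0,0],"hand":1},
])

```text
t: 9.2
eef_pos: [0.6262, -0.2042, 0.026]
ee_rot: [-3.14, 0.004, -2.88]
force: [5.3, -1.0, 0.5]
width: 0.0005
gripper_force: 2.7
```

```bash
python3 p3.py; python3 m2.py
```

```text
via T [-4.11, 0.06, -17.39] R [-0.1, 0.2, 0.0] world [ 0.665 -0.193  0.2  ]
down T [-4.04, 0.08, 0.01] R [-0.1, 0.2, 0.0] world [ 0.665 -0.193  0.026]
contact T [-1.76, 0.07, 0.0] R [-0.1, 0.2, 0.0] world [ 0.643 -0.199  0.026]
end T [1.78, -0.02, -0.01] R [-0.1, 0.2, 0.0] world [ 0.609 -0.209  0.026]
fp [ 0.5434 -0.0292 -1.2784  0.3352]
beam_grip [ 0.5   -0.093  0.192] [ 0.  -1.9 -2. ]
stand_pivot [ 0.552 -0.016  0.134] [ 1.4 -1.5 -1.8]
tyre_foot [ 0.505  0.104 -0.001] [-1.5  0.7  0. ]
stand_foot [0.531 0.093 0.135] [ 0.4 -1.3  8.4]
stand_push [0.535 0.056 0.139] [ 3.3 -1.3  0.4]
beam_grip [ 0.501 -0.1    0.19 ] [-1.2  5.5 -0.5]
tyre_foot [ 0.506  0.103 -0.001] [-2.7  1.5  0. ]
frame [ 0.548 -0.028 -0.003] [0.6 0.3 3.9]
[ 4.92 -1.52  4.5 ] 10.0
```

Request:
move_arm([
  {"translation":[0.3,0,0],"rot":[0,0,0],"hand":1},
  {"translation":[0.6,0,0],"rot":[0,0,0],"hand":1},
  {"translation":[0.9,0,0],"rot":[0,0,0],"hand":1},
  {"translation":[1.2,0,0],"rot":[0,0,0],"hand":1},
  {"translation":[1.5,0,0],"rot":[0,0,0],"hand":1},
  {"translation":[1.7,0,0],"rot":[0,0,0],"hand":1},
])

```text
t: 10.5
eef_pos: [0.612, -0.2078, 0.0261]
ee_rot: [-3.14, 0.007, -2.879]
force: [13.0, 2.6, 2.1]
width: 0.0005
gripper_force: 5.0
```

```bash
python3 p3.py|tail -1; python3 m2.py
```

```text
end T [0.32, -0.04, 0.01] R [-0.1, 0.4, 0.1] world [ 0.609 -0.209  0.026]
fp [ 0.5353 -0.0313 -1.3462  0.2605]
beam_grip [ 0.501 -0.088  0.19 ] [-1.  -2.2  3.3]
stand_pivot [ 0.557 -0.016  0.13 ] [-3.  -2.3  1.2]
tyre_foot [ 0.505  0.106 -0.001] [-1.1 -0.4  0. ]
stand_foot [0.539 0.091 0.135] [1.2 0.3 6. ]
stand_push [0.545 0.055 0.139] [ 0.2 -0.1 -0.6]
beam_grip [ 0.499 -0.094  0.192] [1.5 3.5 1.8]
frame [ 0.537 -0.032 -0.001] [1.9 1.5 1.6]
[10.75  1.2   4.61] 11.3
```

Request:
move_arm([
  {"translation":[-0.4,0,0],"rot":[0,0,0],"hand":1},
  {"translation":[-1.0,0,0],"rot":[0,0,0],"hand":1},
  {"translation":[-2,0,0],"rot":[0,0,0],"hand":1},
  {"translation":[-4,0,-1],"rot":[0,0,0],"hand":1},
  {"translation":[-4,0,-5],"rot":[0,0,0],"hand":1},
  {"translation":[-3,2,-9],"rot":[0,0,0],"hand":1},
  {"translation":[-2,5,-13],"rot":[0,0,0],"hand":1},
  {"translation":[-1,8,-16],"rot":[0,0,0],"hand":1},
])

```text
t: 11.97
eef_pos: [0.6024, -0.1373, 0.1745]
ee_rot: [3.141, -0.002, -2.882]
force: [0.2, 0.9, 0.3]
width: 0.0008
gripper_force: 0.0
```

```bash
python3 m2.py; python3 -c "
from g import *
print(arm.get_state()['eef_pos'])"
```

```text
fp [ 0.5387 -0.0308 -1.3139  0.2871]
beam_grip [ 0.5   -0.092  0.195] [ 0.9 -0.3 -2.4]
stand_pivot [ 0.554 -0.016  0.136] [ 0.4 -2.2 -4.2]
prop_foot [ 0.59  -0.213  0.001] [-3.2 -1.1 -0. ]
tyre_foot [ 0.504  0.107 -0.003] [-0.8 -2.3  0. ]
stand_foot [0.538 0.089 0.137] [-1.7  2.2  4.6]
stand_push [0.543 0.057 0.139] [-0.3 -1.9 -0. ]
beam_grip [ 0.499 -0.094  0.192] [1.6 2.1 0.8]
stand_pivot [ 0.556 -0.019  0.128] [-1.6  0.5  3.5]
prop_foot [ 0.586 -0.215  0.001] [ 0.5  0.2 -0. ]
frame [ 0.54  -0.033 -0.001] [3.1 3.3 1.4]
stand_push [0.541 0.055 0.139] [ 0.9  0.1 -0.1]
[-0.45 -0.16 -0.64] 12.7667
[ 0.60313695 -0.13763056  0.17368329]
```

```bash
cat > p4.py <<'E'
import p2
from p2 import *
fp=[.5387,-.0310,-1.316,.278]
M,t=fpose(*fp); p2.C=F@M.T+t
import sys
if len(sys.argv)<2:
  for tilt in(0,.1,.15,.2):
   for phi in(.1,.2,.3): print(tilt,phi,[round(clr(*pushpose(th,tilt,phi,s=.068,fp=fp))) for th in(0,.3,.5,.7,.8,.9)])
tilt,phi=.12,.22
Mt,p=pushpose(0,tilt,phi,s=.068,fp=fp)
show("hi",Mt,p+[0,0,.12]); show("hov",Mt,p+[0,0,.025])
for th in np.arange(0,1.05,.08): show("%.2f"%th,*pushpose(th,tilt,phi,s=.068,fp=fp))
E
python3 p4.py
```

```text
0 0.1 [15, 16, 16, 5, 0, 0]
0 0.2 [11, 14, 19, 13, 7, 2]
0 0.3 [7, 11, 16, 10, 7, 4]
0.1 0.1 [22, 23, 19, 8, 4, 0]
0.1 0.2 [16, 19, 23, 16, 11, 7]
0.1 0.3 [11, 15, 19, 15, 12, 9]
0.15 0.1 [25, 26, 21, 10, 5, 0]
0.15 0.2 [19, 21, 25, 18, 13, 8]
0.15 0.3 [13, 17, 21, 17, 15, 11]
0.2 0.1 [28, 29, 21, 11, 6, 1]
0.2 0.2 [22, 23, 27, 19, 14, 9]
0.2 0.3 [15, 19, 22, 20, 17, 14]
hi T [0.67, 21.78, -9.95] R [12.6, 6.9, -0.4] world [0.54  0.071 0.273]
hov T [0.68, 21.78, -0.45] R [12.6, 6.9, -0.4] world [0.54  0.071 0.178]
0.00 T [0.68, 21.78, 2.05] R [12.6, 6.9, -0.4] world [0.54  0.071 0.153]
0.08 T [0.48, 21.82, 2.53] R [12.6, 6.9, -0.4] world [0.542 0.072 0.148]
0.16 T [0.27, 21.83, 3.01] R [12.6, 6.9, -0.4] world [0.544 0.073 0.144]
0.24 T [0.05, 21.79, 3.49] R [12.6, 6.9, -0.4] world [0.546 0.073 0.139]
0.32 T [-0.17, 21.71, 3.96] R [12.6, 6.9, -0.4] world [0.549 0.073 0.134]
0.40 T [-0.39, 21.59, 4.43] R [12.6, 6.9, -0.4] world [0.551 0.072 0.13 ]
0.48 T [-0.61, 21.43, 4.88] R [12.6, 6.9, -0.4] world [0.554 0.071 0.125]
0.56 T [-0.84, 21.22, 5.31] R [12.6, 6.9, -0.4] world [0.556 0.07  0.121]
0.64 T [-1.06, 20.98, 5.72] R [12.6, 6.9, -0.4] world [0.559 0.068 0.117]
0.72 T [-1.28, 20.7, 6.12] R [12.6, 6.9, -0.4] world [0.562 0.066 0.113]
0.80 T [-1.5, 20.38, 6.49] R [12.6, 6.9, -0.4] world [0.565 0.063 0.109]
0.88 T [-1.71, 20.03, 6.83] R [12.6, 6.9, -0.4] world [0.568 0.06  0.105]
0.96 T [-1.92, 19.65, 7.14] R [12.6, 6.9, -0.4] world [0.571 0.057 0.102]
1.04 T [-2.12, 19.23, 7.42] R [12.6, 6.9, -0.4] world [0.574 0.054 0.1  ]
```

Request:
move_arm([
  {"translation":[-2,4,-4],"rot":[3,2,0],"hand":1},
  {"translation":[-2,8,-7],"rot":[6,4,0],"hand":1},
  {"translation":[0.7,21.8,-10],"rot":[12.6,6.9,-0.4],"hand":1},
  {"translation":[0.7,21.8,-10],"rot":[12.6,6.9,-0.4],"hand":1},
  {"translation":[0.7,21.8,-10],"rot":[12.6,6.9,-0.4],"hand":1},
  {"translation":[0.7,21.8,-10],"rot":[12.6,6.9,-0.4],"hand":1},
  {"translation":[0.7,21.8,-6],"rot":[12.6,6.9,-0.4],"hand":1},
  {"translation":[0.7,21.8,-4],"rot":[12.6,6.9,-0.4],"hand":1},
])

```text
t: 13.43
eef_pos: [0.5394, 0.0741, 0.2132]
ee_rot: [-2.923, -0.117, -2.883]
force: [-0.9, -0.3, -2.3]
width: 0.0003
gripper_force: 0.0
```

```bash
python3 p4.py 1
```

```text
hi T [0.68, -1.61, -5.76] R [0.1, 0.2, 0.2] world [0.54  0.071 0.273]
hov T [-0.43, 0.43, 3.45] R [0.1, 0.2, 0.2] world [0.54  0.071 0.178]
0.00 T [-0.72, 0.97, 5.88] R [0.1, 0.2, 0.2] world [0.54  0.071 0.153]
0.08 T [-0.98, 1.11, 6.31] R [0.1, 0.2, 0.2] world [0.542 0.072 0.148]
0.16 T [-1.24, 1.22, 6.75] R [0.1, 0.2, 0.2] world [0.544 0.073 0.144]
0.24 T [-1.51, 1.28, 7.2] R [0.1, 0.2, 0.2] world [0.546 0.073 0.139]
0.32 T [-1.78, 1.3, 7.65] R [0.1, 0.2, 0.2] world [0.549 0.073 0.134]
0.40 T [-2.06, 1.27, 8.1] R [0.1, 0.2, 0.2] world [0.551 0.072 0.13 ]
0.48 T [-2.33, 1.21, 8.54] R [0.1, 0.2, 0.2] world [0.554 0.071 0.125]
0.56 T [-2.61, 1.1, 8.98] R [0.1, 0.2, 0.2] world [0.556 0.07  0.121]
0.64 T [-2.88, 0.94, 9.41] R [0.1, 0.2, 0.2] world [0.559 0.068 0.117]
0.72 T [-3.15, 0.75, 9.83] R [0.1, 0.2, 0.2] world [0.562 0.066 0.113]
0.80 T [-3.41, 0.52, 10.23] R [0.1, 0.2, 0.2] world [0.565 0.063 0.109]
0.88 T [-3.66, 0.24, 10.61] R [0.1, 0.2, 0.2] world [0.568 0.06  0.105]
0.96 T [-3.9, -0.07, 10.98] R [0.1, 0.2, 0.2] world [0.571 0.057 0.102]
1.04 T [-4.13, -0.42, 11.32] R [0.1, 0.2, 0.2] world [0.574 0.054 0.1  ]
```

Request:
move_arm([
  {"translation":[-0.4,0.4,3.4],"rot":[0,0,0],"hand":1},
  {"translation":[-0.5,0.7,4.7],"rot":[0,0,0],"hand":1},
  {"translation":[-0.6,0.9,5.3],"rot":[0,0,0],"hand":1},
  {"translation":[-0.8,1.0,5.9],"rot":[0,0,0],"hand":1},
  {"translation":[-1.0,1.1,6.3],"rot":[0,0,0],"hand":1},
  {"translation":[-1.3,1.2,6.8],"rot":[0,0,0],"hand":1},
  {"translation":[-1.6,1.3,7.2],"rot":[0,0,0],"hand":1},
])

```text
t: 14.02
eef_pos: [0.5483, 0.0701, 0.1399]
ee_rot: [-2.921, -0.119, -2.887]
force: [-0.3, -0.7, 2.0]
width: 0.0004
gripper_force: 1.1
```

```bash
python3 p4.py 1 | sed -n 6,20p; python3 -c "
from m import *
measure(('beam_grip','stand_pivot','prop_foot','tyre_foot','frame'))"
```

```text
0.24 T [0.1, 0.33, 0.05] R [-0.0, 0.1, -0.0] world [0.546 0.073 0.139]
0.32 T [-0.17, 0.35, 0.5] R [-0.0, 0.1, -0.0] world [0.549 0.073 0.134]
0.40 T [-0.45, 0.32, 0.95] R [-0.0, 0.1, -0.0] world [0.551 0.072 0.13 ]
0.48 T [-0.73, 0.26, 1.39] R [-0.0, 0.1, -0.0] world [0.554 0.071 0.125]
0.56 T [-1.0, 0.15, 1.83] R [-0.0, 0.1, -0.0] world [0.556 0.07  0.121]
0.64 T [-1.28, 0.0, 2.26] R [-0.0, 0.1, -0.0] world [0.559 0.068 0.117]
0.72 T [-1.54, -0.19, 2.67] R [-0.0, 0.1, -0.0] world [0.562 0.066 0.113]
0.80 T [-1.81, -0.43, 3.07] R [-0.0, 0.1, -0.0] world [0.565 0.063 0.109]
0.88 T [-2.06, -0.7, 3.46] R [-0.0, 0.1, -0.0] world [0.568 0.06  0.105]
0.96 T [-2.3, -1.01, 3.82] R [-0.0, 0.1, -0.0] world [0.571 0.057 0.102]
1.04 T [-2.54, -1.36, 4.16] R [-0.0, 0.1, -0.0] world [0.574 0.054 0.1  ]
fp [ 0.538  -0.0331 -1.3146  0.2839]
beam_grip [ 0.5   -0.089  0.195] [ 0.7 -5.1 -2.5]
stand_pivot [ 0.553 -0.021  0.133] [ 0.9 -0.  -1. ]
prop_foot [ 0.589 -0.216  0.002] [-3.2 -1.2 -0. ]
tyre_foot [ 0.508  0.106 -0.001] [-5.2 -3.3  0. ]
beam_grip [ 0.5   -0.097  0.19 ] [0.5 2.1 2.5]
stand_pivot [ 0.555 -0.021  0.129] [-1.5  0.5  2.7]
prop_foot [ 0.585 -0.216 -0.   ] [ 1.2 -1.4  0. ]
tyre_foot [ 0.501 -0.095  0.193] [  1.1 197.   -0. ]
frame [ 0.538 -0.034 -0.003] [4.2 2.  3.5]
```

Request:
move_arm([
  {"translation":[-0.2,0.2,0.5],"rot":[0,0,0],"hand":1},
  {"translation":[-0.5,0.2,0.9],"rot":[0,0,0],"hand":1},
  {"translation":[-0.7,0.2,1.4],"rot":[0,0,0],"hand":1},
  {"translation":[-1.0,0.1,1.8],"rot":[0,0,0],"hand":1},
  {"translation":[-1.3,0,2.2],"rot":[0,0,0],"hand":1},
])

```text
t: 15.03
eef_pos: [0.559, 0.068, 0.1158]
ee_rot: [-2.921, -0.12, -2.887]
force: [-0.0, -0.8, 1.9]
width: 0.0006
gripper_force: 0.5
```

```bash
python3 p4.py 1 | sed -n 10,20p; python3 -c "
from m import *
measure(('beam_grip','stand_pivot','prop_foot','frame'))"
```

```text
0.56 T [0.26, 0.11, -0.49] R [-0.0, -0.0, 0.0] world [0.556 0.07  0.121]
0.64 T [-0.01, -0.04, -0.07] R [-0.0, -0.0, 0.0] world [0.559 0.068 0.117]
0.72 T [-0.28, -0.23, 0.35] R [-0.0, -0.0, 0.0] world [0.562 0.066 0.113]
0.80 T [-0.54, -0.47, 0.75] R [-0.0, -0.0, 0.0] world [0.565 0.063 0.109]
0.88 T [-0.8, -0.74, 1.13] R [-0.0, -0.0, 0.0] world [0.568 0.06  0.105]
0.96 T [-1.04, -1.05, 1.5] R [-0.0, -0.0, 0.0] world [0.571 0.057 0.102]
1.04 T [-1.28, -1.4, 1.84] R [-0.0, -0.0, 0.0] world [0.574 0.054 0.1  ]
fp [ 0.5361 -0.0309 -1.3062  0.2632]
beam_grip [ 0.502 -0.088  0.194] [ 0.6 -4.1 -0.3]
stand_pivot [ 0.556 -0.018  0.135] [-1.8 -0.2 -3.7]
prop_foot [ 0.587 -0.212  0.002] [-1.  -2.3 -0. ]
beam_grip [ 0.5   -0.096  0.194] [ 3.2  4.2 -0.1]
stand_pivot [ 0.557 -0.017  0.128] [-3.1 -0.4  3.6]
prop_foot [ 0.586 -0.215 -0.001] [0.2 0.2 0. ]
frame [ 0.538 -0.033 -0.004] [2.  3.  4.2]
```

Request:
move_arm([
  {"translation":[-0.3,-0.2,0.4],"rot":[0,0,0],"hand":1},
  {"translation":[-0.5,-0.5,0.8],"rot":[0,0,0],"hand":1},
  {"translation":[-0.8,-0.7,1.1],"rot":[0,0,0],"hand":1},
  {"translation":[-1.0,-1.0,1.5],"rot":[0,0,0],"hand":1},
  {"translation":[-1.0,-1.0,1.5],"rot":[0,0,0],"hand":1},
])

```text
t: 15.95
eef_pos: [0.5704, 0.0568, 0.102]
ee_rot: [-2.921, -0.121, -2.888]
force: [0.0, 0.5, 0.2]
width: 0.0006
gripper_force: 0.0
```

```bash
python3 - <<'E'
from h import *
s=arm.get_state(); print(s["force"].round(2))
M,t=fpose(.538,-.032,-1.31,.27)
for th in(.9,1.77): print(th,(M@(PTS["stand_pivot"]+.112*leg(th))+t).round(3))
for c in("scene","top"):
    im,d=arm.grab_frame(c)
    for l in("stand_foot","stand_push"): print(l,[(round(x["p"],2),towld(c,x["point"]).round(3)) for x in arm.pinpoint(l,c)[:1]])
    if c=="scene": cv2.imwrite("pics/s3.png",cv2.resize(im[90:260,230:480,::-1],None,fx=3,fy=3))
E
```

```text
[0.01 0.54 0.2 ]
0.9 [0.583 0.065 0.063]
1.77 [ 0.625 -0.013  0.044]
stand_foot [(0.83, array([ 0.628, -0.014,  0.037]))]
stand_push []
stand_foot [(0.55, array([ 0.627, -0.019,  0.047]))]
stand_push [(0.77, array([ 0.602, -0.024,  0.075]))]
```

View pics/s3.png

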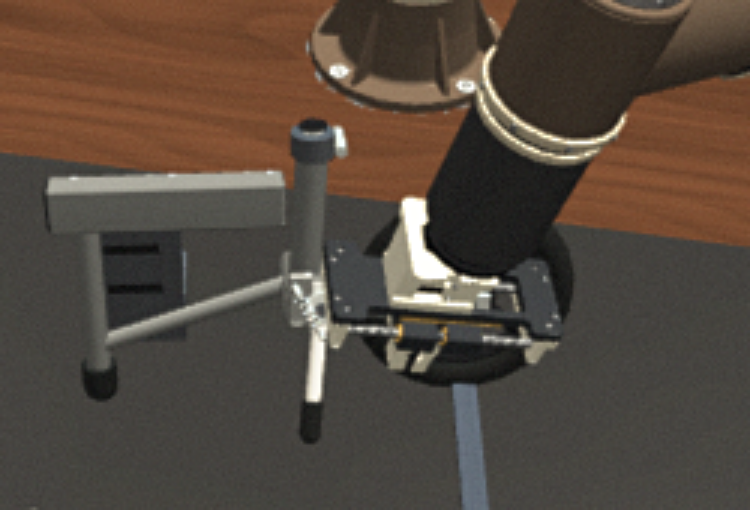

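The leg has snapped fully over: shoe at (312,425), foot measured at (0.627,-0.016,0.042) against a predicted (0.625,-0.013,0.044). The frame still rests on the plate. Next I retreat and go for the beam.

Request:
move_arm([
  {"translation":[-0.5,1,-1.5],"rot":[0,0,0],"hand":1},
  {"translation":[-1.5,2,-5],"rot":[0,0,0],"hand":1},
  {"translation":[-2,2,-9],"rot":[0,0,0],"hand":1},
  {"translation":[-2,2,-13],"rot":[0,0,0],"hand":0.5},
  {"translation":[-2,2,-17],"rot":[0,0,0],"hand":0},
  {"translation":[-2,2,-21],"rot":[0,0,0],"hand":0},
  {"translation":[-2,2,-25],"rot":[0,0,0],"hand":0},
  {"translation":[-2,2,-27],"rot":[0,0,0],"hand":0},
])

```text
t: 16.92
eef_pos: [0.6008, 0.1475, 0.3637]
ee_rot: [-2.922, -0.113, -2.886]
force: [0.0, 0.3, 0.7]
width: 0.0283
gripper_force: 0.0
```

```bash
cat > q.py <<'E'
from g import *
from m import measure
def beamfit(fp):
    out=[]
    for c in("scene","top"):
        im,d=arm.grab_frame(c); C=cloud(c,d); M,t=fpose(*fp); F=(C-t)@M
        A=F[(F[:,0]>.03)&(F[:,0]<.21)&(abs(F[:,2]-.221)<.008)&(abs(F[:,1])<.013)]
        if len(A)>50: print(c,len(A),"top z=ax+by+c",np.linalg.lstsq(np.c_[A[:,:2],np.ones(len(A))],A[:,2],rcond=None)[0].round(4), "yc",A[:,1].mean().round(4))
        S=F[(F[:,0]>.03)&(F[:,0]<.21)&(abs(F[:,1]-.015)<.008)&(F[:,2]>.184)&(F[:,2]<.217)]
        if len(S)>50: print(c,len(S),"side y=ax+bz+c",np.linalg.lstsq(np.c_[S[:,0],S[:,2]-.2,np.ones(len(S))],S[:,1],rcond=None)[0].round(4))
E
python3 - <<'E'
from q import *
fp=measure(("beam_grip","stand_pivot","prop_foot","tyre_foot","frame"),x0=[.538,-.032,-1.312,.27]); beamfit([.538,-.032,-1.312,.27])
E
```

```text
fp [ 0.5405 -0.0336 -1.3323  0.2739]
beam_grip [ 0.504 -0.091  0.193] [ 0.4 -2.6 -0.2]
stand_pivot [ 0.556 -0.021  0.132] [ 1.7 -0.5 -0.8]
prop_foot [ 0.586 -0.218  0.   ] [-0.9 -0.5 -0. ]
tyre_foot [ 0.51   0.103 -0.004] [-2.7 -0.9  0. ]
frame [ 0.544 -0.034 -0.001] [1.  1.5 1.2]
beam_grip [ 0.505 -0.096  0.191] [-1.3  1.6  1.9]
stand_pivot [ 0.557 -0.02   0.13 ] [ 0.4 -1.6  1.8]
prop_foot [ 0.586 -0.219 -0.003] [-0.7  1.   0. ]
frame [ 0.543 -0.034 -0.002] [1.8 1.7 2.6]
scene 403 top z=ax+by+c [ 0.0005 -0.1242  0.2202] yc 0.0031
scene 845 side y=ax+bz+c [-0.0254 -0.0066  0.0167]
top 1005 top z=ax+by+c [ 0.004  -0.054   0.2193] yc 0.0001
top 320 side y=ax+bz+c [-0.024  -0.0251  0.0151]
```

```bash
cat > gr.py <<'E'
from g import *
fp=[.5405,-.0335,-1.335,.272]
M,t=fpose(*fp)
def gpose(lift=0,xf=.065,zg=.202,lean=None,roll=True,dy=0):
    v=list(fp)
    if lean is not None:
        d=(fp[3]-lean)*.016 if roll else 0   # rolling shift to the left (+frame y)
        H=R.from_euler('z',v[2]).as_matrix()@[0,d,0]; v[0]+=H[0]; v[1]+=H[1]; v[3]=lean
    M,t=fpose(*v); Mt=np.stack([M[:,0],-M[:,1],-M[:,2]],1)
    return Mt, M@[xf,dy,zg-.005+lift]+t
if __name__=="__main__":
    show("hov",*gpose(.12)); show("pre",*gpose(.04)); show("grasp",*gpose())
E
python3 gr.py
```

```text
hov T [17.73, -20.1, 12.04] R [7.7, -26.9, -84.8] world [ 0.477 -0.116  0.306]
pre T [14.67, -18.53, 19.27] R [7.7, -26.9, -84.8] world [ 0.498 -0.111  0.229]
grasp T [13.14, -17.74, 22.88] R [7.7, -26.9, -84.8] world [ 0.508 -0.108  0.19 ]
```

Request:
move_arm([
  {"translation":[17.7,-20.1,9],"rot":[7.7,-26.9,-84.8],"hand":0},
  {"translation":[17.7,-20.1,9],"rot":[7.7,-26.9,-84.8],"hand":0},
  {"translation":[17.7,-20.1,9],"rot":[7.7,-26.9,-84.8],"hand":0},
  {"translation":[17.7,-20.1,9],"rot":[7.7,-26.9,-84.8],"hand":0},
  {"translation":[17.7,-20.1,9],"rot":[7.7,-26.9,-84.8],"hand":0},
  {"translation":[17.7,-20.1,9],"rot":[7.7,-26.9,-84.8],"hand":0},
  {"translation":[17.7,-20.1,9],"rot":[7.7,-26.9,-84.8],"hand":0},
  {"translation":[17.7,-20.1,9],"rot":[7.7,-26.9,-84.8],"hand":0},
])

```text
t: 18.28
eef_pos: [0.476, -0.1111, 0.3356]
ee_rot: [-2.91, -0.032, -1.906]
force: [-0.0, -0.2, -0.8]
width: 0.0875
gripper_force: 0.0
```

```bash
python3 gr.py; python3 -c "
from h import *
print(arm.get_state()['q'].round(2))"
```

```text
hov T [0.3, 0.44, 2.95] R [2.8, -9.9, -31.2] world [ 0.477 -0.116  0.306]
pre T [-1.11, 0.44, 10.83] R [2.8, -9.9, -31.2] world [ 0.498 -0.111  0.229]
grasp T [-1.82, 0.44, 14.77] R [2.8, -9.9, -31.2] world [ 0.508 -0.108  0.19 ]
[ 0.3  -0.15 -0.45  0.18 -1.11 -0.7 ]
```

Request:
move_arm([
  {"translation":[0.3,0.4,2.5],"rot":[2.8,-9.9,-31.2],"hand":0},
  {"translation":[0.3,0.4,2.5],"rot":[2.8,-9.9,-31.2],"hand":0},
  {"translation":[0.3,0.4,2.5],"rot":[2.8,-9.9,-31.2],"hand":0},
  {"translation":[0.3,0.4,2.5],"rot":[2.8,-9.9,-31.2],"hand":0},
  {"translation":[0.3,0.4,2.5],"rot":[2.8,-9.9,-31.2],"hand":0},
  {"translation":[0.3,0.4,2.5],"rot":[2.8,-9.9,-31.2],"hand":0},
])

```text
t: 18.78
eef_pos: [0.4796, -0.1128, 0.3108]
ee_rot: [-2.869, 0.0, -1.337]
force: [0.3, -0.8, -0.1]
width: 0.0882
gripper_force: 0.0
```

```bash
python3 gr.py
```

```text
hov T [0.21, 0.43, 0.39] R [-0.0, -0.0, -0.1] world [ 0.477 -0.116  0.306]
pre T [0.21, 0.44, 8.39] R [-0.0, -0.0, -0.1] world [ 0.498 -0.111  0.229]
grasp T [0.21, 0.44, 12.39] R [-0.0, -0.0, -0.1] world [ 0.508 -0.108  0.19 ]
```

Request:
move_arm([
  {"translation":[0.2,0.4,4],"rot":[0,0,0],"hand":0},
  {"translation":[0.2,0.4,7],"rot":[0,0,0],"hand":0},
  {"translation":[0.2,0.4,9.5],"rot":[0,0,0],"hand":0},
  {"translation":[0.2,0.4,11.2],"rot":[0,0,0],"hand":0},
  {"translation":[0.2,0.4,12.3],"rot":[0,0,0],"hand":0},
  {"translation":[0.2,0.4,12.3],"rot":[0,0,0],"hand":0},
])

```text
t: 19.28
eef_pos: [0.5072, -0.1073, 0.188]
ee_rot: [-2.875, 0.001, -1.341]
force: [-0.9, -0.3, -0.4]
width: 0.0875
gripper_force: 0.0
```

```bash
python3 gr.py; python3 - <<'E'
from q import *
s=arm.get_state(); T=R.from_euler('xyz',s["ee_rot"]).as_matrix()
for c in("wrist",):
    im,d=arm.grab_frame(c); cv2.imwrite("pics/w4.png",im[:,:,::-1])
    A=np.array(arm.camera_params(c)["tool_from_camera"])
    for x in arm.pinpoint("beam_grip",c)[:1]: 
        p=(A@np.r_[x["point"],1])[:3]; print(x["p"],p.round(4),(T@p+s["eef_pos"]).round(3))
fp=[.5405,-.0335,-1.335,.272]; beamfit(fp)
E
```

```text
hov T [0.11, -0.09, -12.2] R [0.3, -0.0, -0.4] world [ 0.477 -0.116  0.306]
pre T [0.1, -0.13, -4.2] R [0.3, -0.0, -0.4] world [ 0.498 -0.111  0.229]
grasp T [0.1, -0.16, -0.2] R [0.3, -0.0, -0.4] world [ 0.508 -0.108  0.19 ]
0.71 [-0.0184 -0.0016 -0.0055] [ 0.503 -0.089  0.194]
scene 208 top z=ax+by+c [-0.0026 -0.0729  0.2208] yc 0.0024
scene 670 side y=ax+bz+c [-0.0057  0.0171  0.0154]
top 538 top z=ax+by+c [-0.0003 -0.0441  0.2197] yc 0.0004
top 168 side y=ax+bz+c [-0.0018 -0.0286  0.0134]
```

View pics/w4.png

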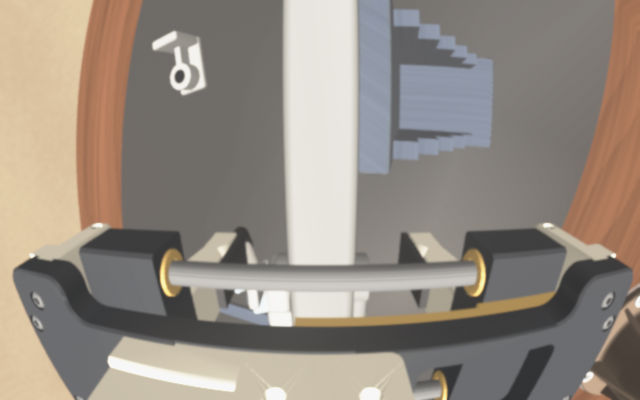

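Wrist view: the beam (columns 285–357) is centred between the open fingers, and the plate edge at (375,170) is clear of the pads. Closing now.

Request:
move_arm([
  {"translation":[0,0,0],"rot":[0,0,0],"hand":0.3},
  {"translation":[0,0,0],"rot":[0,0,0],"hand":0.5},
  {"translation":[0,0,0],"rot":[0,0,0],"hand":0.6},
  {"translation":[0,0,0],"rot":[0,0,0],"hand":0.7},
  {"translation":[0,0,0],"rot":[0,0,0],"hand":1},
  {"translation":[0,0,0],"rot":[0,0,0],"hand":1},
  {"translation":[0,0,0],"rot":[0,0,0],"hand":1},
  {"translation":[0,0,0],"rot":[0,0,0],"hand":1},
], squeeze=30)

```text
t: 20.15
eef_pos: [0.5083, -0.1075, 0.1908]
ee_rot: [-2.87, 0.0, -1.339]
force: [-0.0, -0.0, -0.2]
width: 0.0396
gripper_force: 0.0
```

```bash
python3 - <<'E'
from q import *
s=arm.get_state(); print(s["width"],s["gripper_force"],s["force"].round(2),s["moment"].round(2),s["eef_pos"].round(4),s["ee_rot"].round(4))
fp=[.5405,-.0335,-1.335,.272]; measure(("beam_grip","stand_pivot","prop_foot","tyre_foot","frame"),x0=fp); beamfit(fp)
E
```

```text
0.03959412922302537 0.0 [-0.02 -0.02 -0.24] [-0.17  0.94 -0.01] [ 0.5083 -0.1075  0.1908] [-2.8702e+00  3.0000e-04 -1.3387e+00]
fp [ 0.5416 -0.0329 -1.3367  0.2807]
beam_grip [ 0.503 -0.091  0.195] [ 0.5 -2.3 -2.5]
stand_pivot [ 0.559 -0.016  0.132] [-1.  -4.3 -0.5]
prop_foot [ 0.586 -0.217  0.002] [-0.7 -0.9 -0. ]
tyre_foot [ 0.509  0.105 -0.003] [-0.4 -1.7  0. ]
frame [ 0.547 -0.032 -0.002] [-1.2  0.3  2.5]
beam_grip [ 0.501 -0.098  0.193] [2.9 4.7 0. ]
stand_pivot [ 0.56  -0.023  0.13 ] [-2.   1.9  1.9]
prop_foot [ 0.586 -0.218 -0.003] [-0.5  0.   0. ]
frame [ 0.542 -0.035 -0.003] [3.5 2.7 3.4]
scene 181 top z=ax+by+c [ 0.0003 -0.0351  0.2201] yc 0.0021
scene 703 side y=ax+bz+c [-0.0008 -0.0109  0.0158]
top 519 top z=ax+by+c [-0.0081 -0.0164  0.2207] yc 0.0002
top 172 side y=ax+bz+c [ 0.0007 -0.0371  0.0141]
```

Fingers still closing.

Request:
move_arm([
  {"translation":[0,0,0],"rot":[0,0,0],"hand":1},
  {"translation":[0,0,0],"rot":[0,0,0],"hand":1},
  {"translation":[0,0,0],"rot":[0,0,0],"hand":1},
  {"translation":[0,0,0],"rot":[0,0,0],"hand":1},
], squeeze=30)

```text
t: 21.18
eef_pos: [0.5081, -0.1075, 0.1905]
ee_rot: [-2.871, 0.0, -1.339]
force: [-0.4, -1.2, -3.2]
width: 0.03
gripper_force: 30.0
```

```bash
python3 - <<'E'
from q import *
s=arm.get_state(); print(s["width"],s["gripper_force"],s["force"].round(2),s["moment"].round(2),s["eef_pos"].round(4),s["ee_rot"].round(4))
import gr
for l in(.2,.13,.07,0): show(l,*gr.gpose(lean=l))
# pure rotation variant: hold tool-relative pose, rotate about line
T0=R.from_euler('xyz',s["ee_rot"]).as_matrix(); p0=s["eef_pos"]
H=R.from_euler('z',gr.fp[2]).as_matrix(); c=np.array([gr.fp[0],gr.fp[1],.016])
for a in np.array([.02,.05,.08,.12,.16,.20,.24,.2715]):
    Q=H@R.from_euler('x',-a).as_matrix()@H.T
    show("rot %.3f"%a,Q@T0,Q@(p0-c)+c+H@[0,.016*a,0])
E
```

```text
0.029954103118555477 30.003611147403717 [-0.38 -1.15 -3.17] [-0.88  1.82  0.21] [ 0.5081 -0.1075  0.1905] [-2.8708e+00  4.0000e-04 -1.3388e+00]
0.2 T [0.06, -1.43, 0.1] R [-4.1, -0.0, -0.2] world [ 0.522 -0.105  0.193]
0.13 T [0.05, -2.79, 0.26] R [-8.1, -0.0, -0.2] world [ 0.535 -0.102  0.195]
0.07 T [0.05, -3.96, 0.47] R [-11.5, -0.0, -0.2] world [ 0.547 -0.099  0.197]
0 T [0.04, -5.3, 0.8] R [-15.5, -0.0, -0.2] world [ 0.56  -0.096  0.197]
rot 0.020 T [-0.0, -0.39, 0.01] R [-1.1, 0.0, -0.0] world [ 0.512 -0.107  0.191]
rot 0.050 T [-0.0, -0.98, 0.04] R [-2.9, 0.0, -0.0] world [ 0.517 -0.105  0.193]
rot 0.080 T [-0.01, -1.57, 0.09] R [-4.6, 0.0, -0.0] world [ 0.523 -0.104  0.194]
rot 0.120 T [-0.01, -2.35, 0.18] R [-6.9, 0.0, -0.0] world [ 0.531 -0.102  0.195]
rot 0.160 T [-0.01, -3.13, 0.29] R [-9.2, 0.0, -0.0] world [ 0.538 -0.1    0.196]
rot 0.200 T [-0.01, -3.91, 0.44] R [-11.5, 0.0, -0.0] world [ 0.546 -0.098  0.197]
rot 0.240 T [-0.02, -4.68, 0.61] R [-13.8, 0.1, -0.0] world [ 0.554 -0.097  0.197]
rot 0.272 T [-0.02, -5.28, 0.77] R [-15.6, 0.1, -0.0] world [ 0.56  -0.095  0.197]
```

Request:
move_arm([
  {"translation":[0,-0.39,0.01],"rot":[-1.15,0,0],"hand":1},
  {"translation":[0,-0.78,0.03],"rot":[-2.3,0,0],"hand":1},
  {"translation":[0,-1.17,0.05],"rot":[-3.45,0,0],"hand":1},
  {"translation":[0,-1.57,0.09],"rot":[-4.6,0,0],"hand":1},
  {"translation":[0,-1.96,0.13],"rot":[-5.75,0,0],"hand":1},
  {"translation":[0,-2.35,0.18],"rot":[-6.9,0,0],"hand":1},
  {"translation":[0,-2.35,0.18],"rot":[-6.9,0,0],"hand":1},
])

```text
t: 21.77
eef_pos: [0.5313, -0.102, 0.195]
ee_rot: [-2.993, 0.0, -1.338]
force: [-2.9, -1.4, -1.3]
width: 0.0301
gripper_force: 30.1
```

```bash
cat > up.py <<'E'
from q import *
import gr
s=arm.get_state(); print(s["width"],s["gripper_force"],s["force"].round(2),s["moment"].round(2),s["eef_pos"].round(4),s["ee_rot"].round(4))
cur=np.pi-abs(s["ee_rot"][0]); H=R.from_euler('z',gr.fp[2]).as_matrix(); sh=.016*(gr.fp[3]-cur)
fp=[gr.fp[0]+(H@[0,sh,0])[0],gr.fp[1]+(H@[0,sh,0])[1],gr.fp[2],cur*np.sign(1)]
v=measure(("beam_grip","stand_pivot","prop_foot","tyre_foot","frame"),x0=fp); print("model",np.round(fp,4)); beamfit(fp)
E
python3 up.py
```

```text
0.030077839785655848 30.055374205112457 [-2.9  -1.39 -1.27] [-0.75  1.71  0.49] [ 0.5313 -0.102   0.195 ] [-2.9928e+00  2.0000e-04 -1.3382e+00]
fp [ 0.5437 -0.0337 -1.3325  0.1529]
beam_grip [ 0.526 -0.086  0.2  ] [ 2.4 -2.5 -2. ]
stand_pivot [ 0.577 -0.017  0.129] [-2.7 -1.1 -1.1]
prop_foot [ 0.591 -0.217  0.001] [-2.1 -1.5 -0. ]
tyre_foot [ 0.511  0.101 -0.001] [-0.1  1.7  0. ]
frame [ 0.547 -0.036 -0.005] [-0.7  2.7  4.8]
stand_pivot [ 0.573 -0.017  0.129] [ 0.8 -1.6 -0.9]
prop_foot [ 0.588 -0.218  0.   ] [ 1.  -0.6 -0. ]
tyre_foot [ 0.512  0.102 -0.002] [-1.6  0.6  0. ]
frame [ 0.542 -0.036 -0.003] [3.6 2.7 2.7]
model [ 0.5424 -0.033  -1.335   0.1488]
scene 252 top z=ax+by+c [ 0.0013 -0.029   0.2201] yc 0.0015
scene 566 side y=ax+bz+c [-0.0049  0.0033  0.0157]
top 393 top z=ax+by+c [ 0.0065 -0.0062  0.2184] yc 0.0009
top 70 side y=ax+bz+c [ 0.0022 -0.0479  0.0132]
```

```bash
cat > fin.py <<'E'
from g import *
import gr
s=arm.get_state(); T0=R.from_euler('xyz',s["ee_rot"]).as_matrix(); p0=s["eef_pos"]
H=R.from_euler('z',-1.338).as_matrix()
cur=np.pi-s["ee_rot"][0] if s["ee_rot"][0]>0 else np.pi+s["ee_rot"][0]
if s["ee_rot"][0]>0: cur=-cur
sh=.016*(gr.fp[3]-cur); c=np.array([gr.fp[0],gr.fp[1],.016])+H@[0,sh,0]
print("lean",cur)
for f in(.25,.5,.75,1):
    a=cur*f; Q=H@R.from_euler('x',-a).as_matrix()@H.T
    show("%.3f"%a,Q@T0,Q@(p0-c)+c+H@[0,.016*a,0])
E
python3 fin.py
```

```text
lean 0.1503456306469233
0.038 T [-0.0, -0.74, 0.02] R [-2.2, 0.0, 0.0] world [ 0.538 -0.1    0.196]
0.075 T [-0.0, -1.48, 0.07] R [-4.3, 0.0, 0.0] world [ 0.545 -0.099  0.197]
0.113 T [-0.0, -2.22, 0.14] R [-6.5, 0.0, 0.0] world [ 0.552 -0.097  0.197]
0.150 T [-0.0, -2.95, 0.23] R [-8.6, 0.0, 0.0] world [ 0.559 -0.095  0.197]
```

Request:
move_arm([
  {"translation":[0,-0.5,0.01],"rot":[-1.5,0,0],"hand":1},
  {"translation":[0,-1.0,0.04],"rot":[-2.9,0,0],"hand":1},
  {"translation":[0,-1.5,0.07],"rot":[-4.35,0,0],"hand":1},
  {"translation":[0,-2.0,0.12],"rot":[-5.8,0,0],"hand":1},
  {"translation":[0,-2.45,0.17],"rot":[-7.2,0,0],"hand":1},
  {"translation":[0,-2.95,0.23],"rot":[-8.6,0,0],"hand":1},
  {"translation":[0,-2.95,0.23],"rot":[-8.6,0,0],"hand":1},
  {"translation":[0,-2.95,0.23],"rot":[-8.6,0,0],"hand":1},
])

```text
t: 23.13
eef_pos: [0.56, -0.0953, 0.1971]
ee_rot: [-3.14, 0.0, -1.339]
force: [-1.3, -1.0, -6.5]
width: 0.0299
gripper_force: 30.0
```

```bash
python3 up.py; python3 fin.py | tail -1; python3 - <<'E'
from h import *
im,d=arm.grab_frame("scene"); cv2.imwrite("pics/s5.png",cv2.resize(im[70:270,210:480,::-1],None,fx=2.9,fy=2.9))
for c in("scene","top"):
    arm.grab_frame(c); print([(x["p"],towld(c,x["point"]).round(4)) for x in arm.pinpoint("stand_foot",c)[:1]])
E
```

```text
0.029899464968975845 29.990133047103882 [-1.34 -0.98 -6.51] [-0.39  0.82  0.29] [ 0.56   -0.0953  0.1971] [-3.1404e+00  2.0000e-04 -1.3387e+00]
fp [ 0.5435 -0.0332 -1.3478  0.0346]
beam_grip [ 0.545 -0.034 -0.001] [  3.  -49.6 201.2]
stand_pivot [ 0.591 -0.012  0.126] [-3.7 -3.5 -2.3]
tyre_foot [ 0.513  0.101 -0.003] [-0.5  2.8  0. ]
prop_foot [ 0.586 -0.218  0.001] [-0.1 -0.6 -0. ]
tyre_foot [ 0.513  0.1   -0.   ] [-0.8  3.7  0. ]
frame [ 0.542 -0.036  0.001] [ 1.9  2.6 -0.5]
model [ 5.447e-01 -3.250e-02 -1.335e+00  1.200e-03]
scene 303 top z=ax+by+c [6.500e-03 1.000e-04 2.202e-01] yc 0.001
scene 412 side y=ax+bz+c [-0.0023  0.0138  0.0161]
top 262 top z=ax+by+c [-0.0093  0.0165  0.2221] yc -0.0011
0.001 T [-0.0, -0.02, 0.0] R [-0.1, 0.0, 0.0] world [ 0.56  -0.095  0.198]
[(0.78, array([ 0.6349, -0.0152,  0.0123]))]
[]
```

View pics/s5.png

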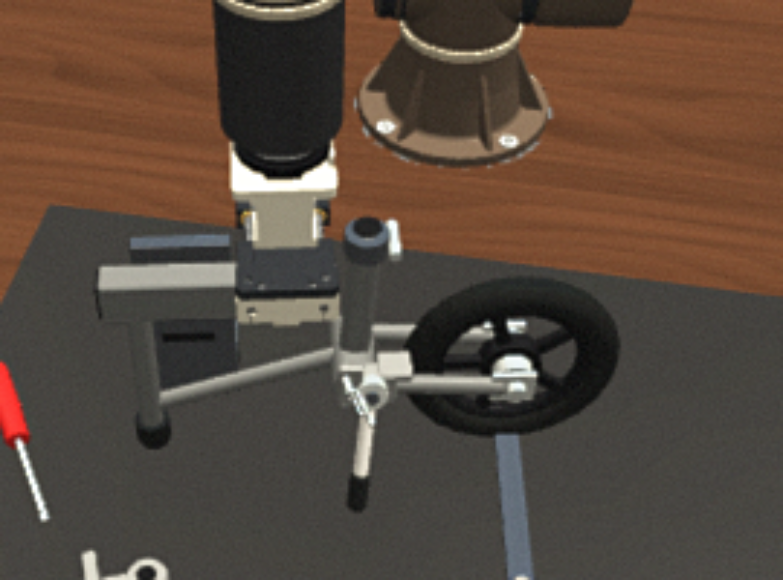

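Scene crop: the frame stands upright in the grip, clear of the plate, with the stand down and its shoe at (357,495). Depth fits of the beam agree with upright within noise. The arm is carrying 6.5 N though, so I'll ease down to let the feet bear fully.

Request:
move_arm([
  {"translation":[0,0,0.05],"rot":[-0.07,0,0],"hand":1},
  {"translation":[0,0,0.1],"rot":[-0.07,0,0],"hand":1},
  {"translation":[0,0,0.1],"rot":[-0.07,0,0],"hand":1},
  {"translation":[0,0,0.1],"rot":[-0.07,0,0],"hand":1},
])

```text
t: 24.42
eef_pos: [0.5599, -0.0955, 0.1969]
ee_rot: [-3.141, -0.0, -1.339]
force: [-0.5, -2.0, -3.8]
width: 0.03
gripper_force: 30.0
```

Request:
move_arm([
  {"translation":[0,0,0.05],"rot":[0,0,0],"hand":1},
  {"translation":[0,0,0.1],"rot":[0,0,0],"hand":1},
  {"translation":[0,0,0.1],"rot":[0,0,0],"hand":1},
  {"translation":[0,0,0.1],"rot":[0,0,0],"hand":1},
  {"translation":[0,0,0.1],"rot":[0,0,0],"hand":1},
  {"translation":[0,0,0.1],"rot":[0,0,0],"hand":1},
])

```text
t: 24.92
eef_pos: [0.5601, -0.0956, 0.1968]
ee_rot: [-3.14, -0.001, -1.338]
force: [-2.1, -1.6, 5.7]
width: 0.0301
gripper_force: 30.0
```

```bash
python3 up.py
```

```text
0.030147365212538104 30.00185787677765 [-2.14 -1.65  5.68] [-0.49  1.46  0.13] [ 0.5601 -0.0956  0.1968] [-3.1403e+00 -6.0000e-04 -1.3383e+00]
fp [ 0.5441 -0.0336 -1.3345  0.0053]
stand_pivot [ 0.592 -0.011  0.125] [-2.2 -2.8 -2.9]
prop_foot [ 0.59  -0.216 -0.   ] [-1.3 -1.9  0. ]
tyre_foot [ 0.51   0.102 -0.002] [1.1 0.8 0. ]
frame [ 0.545 -0.033 -0.   ] [-0.7 -0.2  0.1]
stand_pivot [ 0.587 -0.215 -0.001] [  3.  201.  123.6]
prop_foot [ 0.587 -0.216  0.   ] [ 1.3 -2.  -0. ]
tyre_foot [0.513 0.103 0.001] [-2.1 -0.3 -0. ]
frame [ 0.543 -0.035 -0.001] [1.  1.6 1.2]
model [ 5.447e-01 -3.250e-02 -1.335e+00  1.300e-03]
scene 301 top z=ax+by+c [0.0014 0.024  0.2201] yc 0.0015
scene 418 side y=ax+bz+c [-0.0028  0.007   0.0168]
top 267 top z=ax+by+c [0.0142 0.0038 0.2165] yc -0.001
```

Request:
move_arm([
  {"translation":[0,0,-0.04],"rot":[-0.05,0,0],"hand":1},
  {"translation":[0,0,-0.04],"rot":[-0.05,0,0],"hand":1},
  {"translation":[0,0,-0.04],"rot":[-0.05,0,0],"hand":1},
  {"translation":[0,0,-0.04],"rot":[-0.05,0,0],"hand":1},
])

```text
t: 25.95
eef_pos: [0.5602, -0.0955, 0.1968]
ee_rot: [-3.141, -0.001, -1.338]
force: [-0.8, -3.1, 5.4]
width: 0.0301
gripper_force: 30.0
```

```bash
python3 -c "
from station import arm
print(arm.job_done())"
```

```text
the job is handed in; nothing more can be done
None
```

The job is handed in: the kickstand is over centre at its stop, and the gripper holds the frame upright (about 0.001 rad by the tool, 0.005 by camera) off plate and stand, pressed about 5 N onto the bench. My first push slid the prop foot about 35 mm, so I pushed it back to within about 3 mm of its start before flipping the stand.

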